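Roll the tool caddy home into its parking bay

ROBOT

A 6-joint arm with a two-finger parallel gripper is mounted at the origin on the work surface. World frame = base frame: x ahead of the robot, y to its left, z up, the work surface at z = 0. Lengths are in m, angles in rad, forces in N, time in s.
With the tool pointing down it reaches from about 0.275 to 0.825 m from the base axis. Payload 5.2 kg.
Tool frame: the origin (TCP) lies midway between the tips of the shut fingers; the grasp point (between the pads) lies 19 mm behind it; z points along the fingers, x is the direction in which the jaws open and shut, and the axes are right-handed (so a half turn about z gives the same grasp; the last joint's range is limited). The gripper opens to 93 mm and grips with 3 to 60 N. Pads are 15 mm wide; open, the fingers measure 128 mm over their backs; the gripper's body (75 mm by 188 mm) begins 65 mm behind the grasp point.
Start: joints at [-0.203, 0.259, 1.535, -0, 1.348, -0.203], TCP at [0.55, 0, 0.192] pointing down, gripper open.
Joint ranges: [-3.14, 3.14], [-0.91, 2.08], [0.19, 2.58], [-1.22, 4.36], [0.22, 2.71], [-3.12, 3.12]. Speed limits (rad/s): [2.57, 2.57, 3.14, 3.14, 3.14, 3.14].

INTERFACE

Orientations are given as a unit quaternion [w, x, y, z].
In Python, from bench import status, get_image, camera_params, r gives the robot as it stands.
- The arm moves only by the tool step_arm, never from a script. Its argument "series" is a list of rows, each a list of 7 numbers: the shift along the tool's x, y, z in mm, then the turn, a rotation vector about the tool's x, y, z in degrees, then the opening, from 0 (shut) to 1 (fully open). In form: [[dx, dy, dz, rx, ry, rz, claw], ...]. A call has exactly 5 rows; each row shifts and turns the pose as measured when the row begins, along the tool's axes as they then stand; what a row does not reach is not made up. A row lasts 1/8 s, in which the tool goes at most 62.5 mm and 10.7 degrees, less where a joint would pass 70% of its speed; a pose out of reach is approached as far as the arm can. A call with a gripper value outside its range is refused whole. The fingers move at their own pace and stop on an object; "newtons" is the grip in N (left out, the last holds). Time passes only in rows, so rows that do not move let the fingers close, or fill a call up. It gives the time, the measured TCP pose, the force and the opening at its end, in the units of the state.
- status.state(): the state, without advancing time (a new reading comes with each control period).
- get_image(name): name is "scene" or "side" or "wrist"; returns the picture (384x512x3 uint8, blue, green, red); there is no depth.
- camera_params(name): a dict with "K" (3x3 intrinsics, pixels), "dist" ([k1, k2, p1, p2, k3] as OpenCV has them; the pictures are not rectified), "position" and "orientation" of the camera in the world. Camera axes: x right, y up, looking along -z (the intrinsics and any distortion apply to the point x, -y, -z); pixel columns grow to the right and rows downward; lengths in m; the calibration is good to about 2 mm. A picture is of the moment at which its call begins: read the wrist's pose just before it. camera_params takes no time and is no camera call; for the wrist camera it gives the pose at the moment of the call.
- r.job_done(): hands the job in, once; it reports no verdict.
The state is a dict: "t": time; "q": joint angles; "joint_vel": joint speeds; "joint_torque": joint torques, N m; "position": TCP position; "tool_rot": TCP orientation; "ft_force": force on the tool from outside, world axes, zero at the start; "wrist_torque": the same for the moment, N m; "grip_width": finger opening in m.
Only numpy, scipy, OpenCV 4.12 (cv2) and the standard library are available. Lean on these libraries where they do the work, as an engineer would, in place of code of your own. Each camera call takes 0.05 s, during which the arm holds its last target. There are 200 camera calls.

TASK

Push the little wheeled tool caddy forward by its handle until both of its swivel castors trail straight behind, well before it reaches the parking bay, then steer it nose first between the bay's rails and ease it fully home, pressing it square against the rubber end stop for a second with a light steady push (about 5 to 10 N), and let go. Keep its wheels on the bench all the way, never bump or press it against the rails or the stop with more than 15 N, and leave the other things on the bench where they are.

Things in the scene. Friction and masses are not known exactly. Their poses are not given: they have to be found in the camera images.
- caddy: Grey tool caddy with black rubber bumper, 208 x 132 mm, about 0.8 kg. Origin on the bench under its middle; x to its nose, y to its left. Two fixed front wheels at x = 70 mm, y = +-42 mm: it rolls along x and turns about that axle's middle; two swivel castors, pivots at x = -68 mm, y = +-38 mm. Bumper 38 to 52 mm up, corners 12 mm radius; tray walls to 86 mm, tools in its front half to 145 mm.
- handle (a point): Middle of the caddy's push handle: a level round steel bar 12 mm thick along the caddy's y, 86 mm long and straight between its bends, 115 mm above the bench, at x = -88 mm of the caddy; free around and for 29 mm below. Axes as the caddy's.
- nose (a point): Middle of the front face of the caddy's bumper, 104 mm ahead of its origin, 45 mm above the bench; axes as the caddy's. It bears on the bay's rubber end stop when home.
- wheel_left (a point): Centre of the left swivel castor's wheel (28 mm), 14 mm from its upright pivot, 14 mm above the bench. Its x points from wheel to pivot: parallel to the caddy's x when the castor trails straight (wheel then at x = -82 mm of the caddy). Swings freely all round; comes straight after some 60 mm of rolling forward.
- wheel_right (a point): The same for the right swivel castor.
- rails: The parking bay's two guide rails, bare aluminium angle fixed to the bench, parallel, 55 mm high, 136 mm apart inside (2 mm of play each side of the caddy), from x = -170 to +20 mm of the bay; flared mouths, 171 mm wide at x = -201 mm. Same origin and axes as the bay.
- bay: Closed end of the parking bay: base plate with an upright angle plate bolted in its slots, the end stop. x points into the bay (the way the nose goes). Origin on the bench midway between the rails, under the middle of the stop's range: its stiff rubber face (33 to 57 mm up, gives under 1 mm at 15 N) stands square anywhere from x = -8 to +8 mm. This setting is not measured: feel for it.
- multimeter: Orange and black multimeter lying flat, 150 x 76 x 32 mm; origin under its middle. Leave alone.
- tip_cleaner: Round steel pot with brass wool, 88 mm wide, 49 mm high; origin under its middle. Leave alone.
- tape_roll: Roll of black tape lying flat, 68 mm wide, 18 mm high; origin under its middle. Leave alone.
- screwdriver: Red-handled screwdriver lying flat, 200 mm long. Leave alone.

How it is judged:
By the outcome, as a careful person would: the job done as asked, in the order asked, and still so for the second after the job is handed in, with the robot touching nothing.
It also fails if it takes over 66 s, if anything falls off the work surface, if the arm or the gripper's body presses on something with over 40 N, if the wrist force passes 120 N, or if a joint passes its speed limit or range.

## Working session

There is one attempt and no reset: what is moved stays moved. The work goes in short steps, Python scripts to look and compute and a tool call to move; the robot and the scene stay as the last step left them, time stands still between calls to the robot, and variables do not carry over. Pictures are saved under pics/ and viewed, about 8 in all and at most 12, crops included, and the job is handed in when it is done.

Besides the shell and the picture viewer there is one more tool, called as name([rows], argument=value, ...), one row to a line, values as JSON. step_arm: Moves the arm, as the interface text tells. Its arguments: {"type":"object","properties":{"series":{"type":"array"},"newtons":{"type":"number"}},"required":["series"]}

```bash
ls; mkdir -p pics; python3 - <<'E'
from bench import status,get_image,camera_params,r
import cv2,numpy as np
s=status.state(); print({k:np.round(v,3).tolist() for k,v in s.items()})
for n in ("scene","side"):
    cv2.imwrite(f"pics/{n}0.png",get_image(n)); p=camera_params(n); print(n,p)
E
```

```text
pics
{'t': 0.0, 'q': [-0.203, 0.259, 1.536, 0.0, 1.348, -0.203], 'joint_vel': [-0.0, 0.001, -0.0, -0.0, -0.002, -0.002], 'joint_torque': [0.0, -43.73, -28.4, 0.072, 0.041, -0.0], 'position': [0.549, 0.0, 0.191], 'tool_rot': [-0.0, 1.0, -0.0, -0.001], 'ft_force': [0.123, 0.067, 0.951], 'wrist_torque': [0.014, -0.017, -0.021], 'grip_width': 0.093}
scene {'K': array([[375.2474155 ,   0.        , 259.30735915],
       [  0.        , 375.2474155 , 192.68230538],
       [  0.        ,   0.        ,   1.        ]]), 'dist': array([0.03319621, 0.        , 0.        , 0.        , 0.        ]), 'position': array([ 1.06526114, -0.27896218,  0.81012966]), 'orientation': array([0.81358776, 0.28553893, 0.1650089 , 0.47886797])}
side {'K': array([[439.03960396,   0.        , 260.71466212],
       [  0.        , 439.03960396, 189.11684004],
       [  0.        ,   0.        ,   1.        ]]), 'dist': array([0.00552584, 0.        , 0.        , 0.        , 0.        ]), 'position': array([ 0.52292334, -0.81602956,  0.72414273]), 'orientation': array([ 0.89619418,  0.44201875, -0.02131846, -0.0316377 ])}
```

View pics/scene0.png

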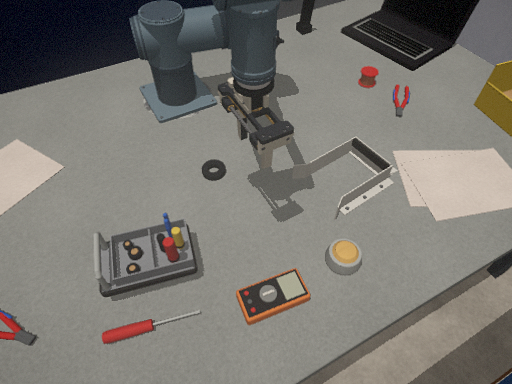

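View pics/side0.png

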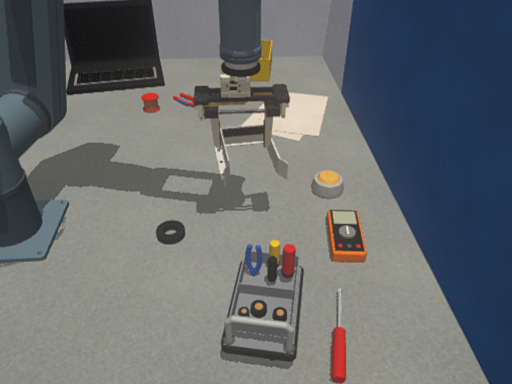

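```bash
cat > h.py <<'E'
import cv2,numpy as np
from bench import status,get_image,camera_params,r
from scipy.spatial.transform import Rotation as R
def rot(q): return R.from_quat([q[1],q[2],q[3],q[0]]).as_matrix()
def ray(c,uv):
    n=cv2.undistortPoints(np.array(uv,float).reshape(-1,1,2),c["K"],c["dist"]).reshape(-1,2)
    return c["position"],(rot(c["orientation"])@np.c_[n[:,0],-n[:,1],-np.ones(len(n))].T).T
def onplane(c,uv,z):
    o,d=ray(c,uv); return o+d*((z-o[2])/d[:,2])[:,None]
def proj(c,P):
    p=(np.atleast_2d(P)-c["position"])@rot(c["orientation"])
    return cv2.projectPoints(p*[1,-1,-1],np.zeros(3),np.zeros(3),c["K"],c["dist"])[0].reshape(-1,2)
E
python3 - <<'E'
import cv2,numpy as np
def crop(n,x0,y0,w,h,W,H):
    i=cv2.imread(f"pics/{n}0.png")[y0:y0+h,x0:x0+w]; return cv2.resize(i,(W,H),interpolation=cv2.INTER_CUBIC)
a=np.hstack([crop("scene",80,200,133,100,399,300),crop("scene",285,130,133,100,399,300)])
b=np.hstack([crop("side",200,235,133,130,307,300),crop("side",205,100,100,90,333,300)])
b=np.hstack([b,np.zeros((300,798-b.shape[1],3),np.uint8)])
cv2.imwrite("pics/m1.png",np.vstack([a,b]))
E
```

```text
(no output)
```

View pics/m1.png

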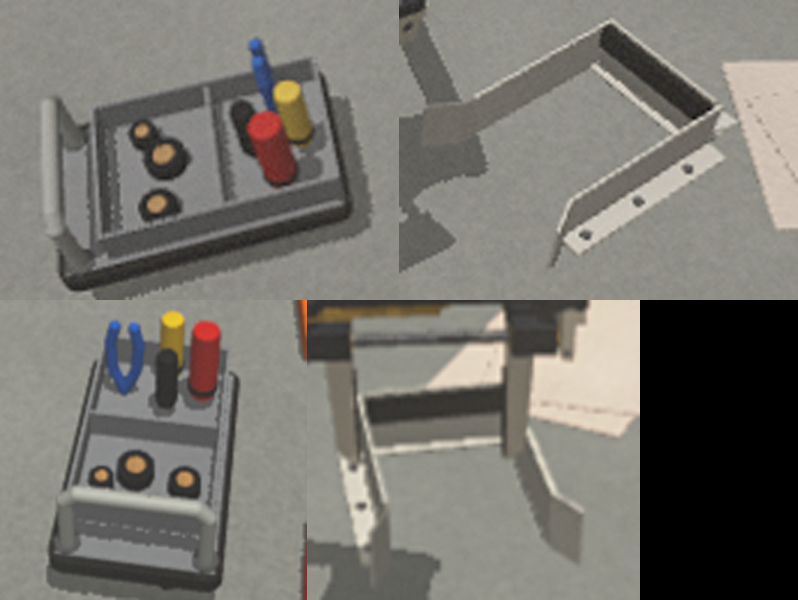

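```bash
python3 - <<'E'
from h import *
sc,sd=camera_params("scene"),camera_params("side")
np.set_printoptions(precision=4,suppress=True)
print("rail top scene",onplane(sc,[(307,163),(356,136.7),(342,196.7),(392,165.7)],.055))
print("rail top side Lnear Lfar Rfar Rnear",onplane(sd,[(228.4,164.5),(220.9,128.5),(271,139),(278.8,158.5)],.055))
print("handle scene",onplane(sc,[(96.7,234.3),(98.3,280)],.115)); print("handle side",onplane(sd,[(232.5,319.5),(290.1,326)],.115))
print("bumper side RL RR FR",onplane(sd,[(222.5,347.6),(294.5,356.3),(302.7,267.5)],.045)); print("scene RR FR",onplane(sc,[(101.7,294.3),(196,268)],.045))
print("meter",onplane(sc,[(273,294)],.03),"pot",onplane(sc,[(345,252)],.049),"tape",onplane(sc,[(214,169)],.015), "driver",onplane(sc,[(105,336),(200,313)],.01))
E
```

```text
rail top scene [[0.5146 0.1822 0.055 ]
 [0.4964 0.3651 0.055 ]
 [0.6556 0.1951 0.055 ]
 [0.6349 0.3788 0.055 ]]
rail top side Lnear Lfar Rfar Rnear [[0.5169 0.1683 0.055 ]
 [0.4975 0.3645 0.055 ]
 [0.6443 0.294  0.055 ]
 [0.656  0.1893 0.055 ]]
handle scene [[ 0.5144 -0.3695  0.115 ]
 [ 0.6227 -0.3932  0.115 ]]
handle side [[ 0.5164 -0.3721  0.115 ]
 [ 0.6092 -0.3909  0.115 ]]
bumper side RL RR FR [[ 0.497  -0.3773  0.045 ]
 [ 0.6188 -0.4023  0.045 ]
 [ 0.6632 -0.2037  0.045 ]]
scene RR FR [[ 0.6144 -0.4067  0.045 ]
 [ 0.6551 -0.2083  0.045 ]]
meter [[ 0.7863 -0.0848  0.03  ]] pot [[0.7857 0.1069 0.049 ]] tape [[ 0.3769 -0.0384  0.015 ]] driver [[ 0.6877 -0.4296  0.01  ]
 [ 0.7394 -0.2396  0.01  ]]
```

step_arm([
  [2, 60, 0, 0, 0, 0, 0.6],
  [2, 60, 0, 0, 0, 0, 0.6],
  [2, 60, 0, 0, 0, 0, 0.6],
  [2, 60, 0, 0, 0, 0, 0.6],
  [2, 60, 0, 0, 0, 0, 0.6],
])

```text
t: 0.72
position: [0.5604, -0.302, 0.1889]
tool_rot: [-0.002, 1.0, 0.005, -0.002]
ft_force: [-0.0, -0.5, 0.5]
grip_width: 0.056
```

step_arm([
  [0, 0, 0, 0, 0, -10, 0.6],
  [0, 0, 0, 0, 0, -10, 0.6],
  [0, 0, 0, 0, 0, -10, 0.6],
  [0, 0, 0, 0, 0, -10, 0.6],
  [0, 0, 0, 0, 0, -10, 0.6],
])

```text
t: 1.35
position: [0.5575, -0.308, 0.1838]
tool_rot: [-0.006, 0.9, 0.436, -0.003]
ft_force: [-0.2, -0.3, 0.1]
grip_width: 0.0559
```

step_arm([
  [0, 0, 0, 0, 0, -10, 0.6],
  [0, 0, 0, 0, 0, -10, 0.6],
  [0, 0, 0, 0, 0, -8, 0.6],
  [0, 0, 0, 0, 0, 0, 0.6],
  [0, 0, 0, 0, 0, 0, 0.6],
])

```text
t: 1.98
position: [0.5561, -0.3071, 0.1808]
tool_rot: [-0.009, 0.764, 0.645, -0.002]
ft_force: [0.1, -0.2, 0.9]
grip_width: 0.056
```

```bash
cat >> h.py <<'E'
def tool():
    s=status.state(); M=rot(s["tool_rot"]); p=np.array(s["position"])
    print("t %.2f p %s yaw %.2f tilt %.2f F %s T %s w %.4f"%(s["t"],np.round(p*1000,1),np.degrees(np.arctan2(M[1,0],M[0,0])),np.degrees(np.arccos(-M[2,2])),np.round(s["ft_force"],1),np.round(s["wrist_torque"],2),s["grip_width"]))
    return p,M
E
python3 - <<'E'
from h import *
tool(); i=get_image("wrist"); cv2.imwrite("pics/w1.png",i); c=camera_params("wrist"); np.save("w1.npy",c,allow_pickle=True); print(c["K"],c["position"])
E
```

```text
t 1.98 p [ 556.1 -307.1  180.8] yaw 80.39 tilt 1.05 F [ 0.1 -0.2  0.9] T [ 0.09 -0.12  0.04] w 0.0560
[[305.98364444   0.         250.53413944]
 [  0.         305.98364444 192.16858328]
 [  0.           0.           1.        ]] [ 0.48757785 -0.29536659  0.37546279]
```

View pics/w1.png

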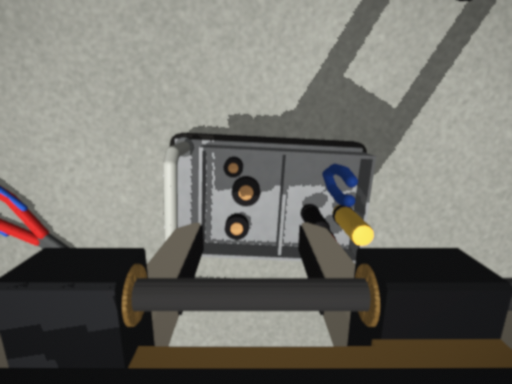

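```bash
python3 - <<'E'
from h import *
np.set_printoptions(precision=4,suppress=True)
i=cv2.imread("pics/w1.png"); g=cv2.cvtColor(i,cv2.COLOR_BGR2GRAY).astype(float); c=np.load("w1.npy",allow_pickle=True).item()
rows=np.arange(158,236,3); xs=[]
for v in rows:
    w=g[v,155:185]; m=w>w.max()-25; xs.append(155+np.where(m)[0].mean())
f=np.polyfit(rows,xs,1); print("handle fit",f,np.std(np.polyval(f,rows)-xs))
P=onplane(c,[(np.polyval(f,160),160),(np.polyval(f,235),235)],.117); print(P, np.degrees(np.arctan2(*(P[1]-P[0])[1::-1]))+90)
cols=np.arange(195,352,5); t=[]
for u in cols:
    col=g[125:160,u]; d=np.where(col<45)[0]; t.append(125+d[0] if len(d) else np.nan)
t=np.array(t); print(t)
k=~np.isnan(t); f=np.polyfit(cols[k],t[k],1); 
Q=onplane(c,[(u,np.polyval(f,u)) for u in (200,350)],.05); print(Q,np.degrees(np.arctan2(*(Q[1]-Q[0])[1::-1])))
print("handle ends/ref", onplane(c,[(172,145),(370,150),(172,137)],.05))
print(g[150:162:4,158:186])
E
```

```text
handle fit [  0.0067 166.6533] 0.2298653932242158
[[ 0.5126 -0.3686  0.117 ]
 [ 0.5789 -0.3838  0.117 ]] 77.09309024211929
[134 134 134 135 135 135 135 135 136 136 136 136 137 137 137 138 138 138
 138 139 139 139 139 140 140 140 140 141 141 141 142 142]
[[ 0.498  -0.3481  0.05  ]
 [ 0.5322 -0.1937  0.05  ]] 77.52615290577126
handle ends/ref [[ 0.5044 -0.3795  0.05  ]
 [ 0.5444 -0.1733  0.05  ]
 [ 0.4963 -0.3776  0.05  ]]
[[171. 168. 165. 163. 162. 163. 162. 161. 163. 169. 174. 176. 174. 170.
  167. 162. 154. 143. 129. 111.  92.  79.  75.  73.  73.  71.  71.  72.]
 [170. 170. 172. 172. 171. 170. 166. 164. 169. 174. 176. 175. 172. 167.
  162. 156. 148. 137. 123. 106.  90.  78.  77.  80.  84.  89.  97. 104.]
 [174. 173. 173. 173. 171. 166. 163. 168. 174. 176. 175. 173. 168. 163.
  158. 150. 139. 126. 111. 103. 119. 150. 167. 172. 172. 170. 170. 171.]]
```

step_arm([
  [-25, 6, 0, 0, 0, 1.5, 0.6],
  [-25, 6, 0, 0, 0, 1.5, 0.6],
  [-19, 5, 0, 0, 0, 0, 0.6],
  [0, 0, 20, 0, 0, 0, 0.6],
  [0, 0, 0, 0, 0, 0, 0.6],
])

```text
t: 2.65
position: [0.5594, -0.3799, 0.1594]
tool_rot: [-0.009, 0.782, 0.623, -0.002]
ft_force: [0.3, -1.0, 1.1]
grip_width: 0.0557
```

```bash
cat >> h.py <<'E'
def to(x,y,z,yaw):
    p,M=tool(); d=M.T@(np.array([x,y,z])-p)*1000
    c,s=np.cos(np.radians(yaw)),np.sin(np.radians(yaw)); T=np.array([[c,s,0],[s,-c,0],[0,0,-1]])
    print("shift",np.round(d,1),"turn",np.round(np.degrees(R.from_matrix(M.T@T).as_rotvec()),2))
E
python3 - <<'E'
from h import *
to(.561,-.378,.096,77.4)
E
```

```text
t 2.65 p [ 559.4 -379.9  159.4] yaw 77.04 tilt 1.08 F [ 0.3 -1.   1.1] T [ 0.07 -0.06  0.  ] w 0.0557
shift [ 1.7  2.2 63.4] turn [-0.97 -0.48 -0.36]
```

step_arm([
  [1, 1, 21, -1, -0.5, -0.3, 0.6],
  [1, 1, 21, 0, 0, 0, 0.6],
  [0, 0, 16, 0, 0, 0, 0.6],
  [0, 0, 5, 0, 0, 0, 0.4],
  [0, 0, 0, 0, 0, 0, 0.4],
], newtons=8)

```text
t: 3.28
position: [0.5637, -0.3796, 0.0989]
tool_rot: [0.003, 0.781, 0.625, 0.001]
ft_force: [-0.4, -0.3, 0.2]
grip_width: 0.0407
```

```bash
python3 - <<'E'
from h import *
to(.561,-.378,.096,77.4)
a=get_image("side")[270:370,190:323]; b=get_image("wrist")[110:290,100:400]
cv2.imwrite("pics/g1.png",np.hstack([cv2.resize(a,(390,300),interpolation=cv2.INTER_CUBIC),cv2.resize(b,(400,300))]))
E
```

```text
t 3.27 p [ 563.7 -379.6   98.9] yaw 77.35 tilt 0.40 F [-0.4 -0.3  0.2] T [ 0.08 -0.01  0.02] w 0.0407
shift [ 1.  -3.   2.9] turn [ 0.34  0.2  -0.05]
```

View pics/g1.png

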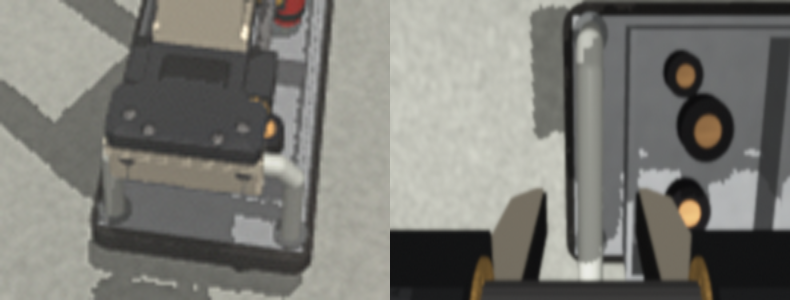

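step_arm([
  [0, 0, 3, 0.3, 0.2, 0, 0.25],
  [0, 0, 0, 0, 0, 0, 0.1],
  [0, 0, 0, 0, 0, 0, 0],
  [0, 0, 0, 0, 0, 0, 0],
  [0, 0, 0, 0, 0, 0, 0],
], newtons=8)

```text
t: 4.0
position: [0.5646, -0.3806, 0.098]
tool_rot: [0.002, 0.781, 0.625, 0.0]
ft_force: [-0.5, 0.6, -0.1]
grip_width: 0.0005
```

step_arm([
  [0, 0, 0, 0, 0, 0, 0],
  [0, 0, 0, 0, 0, 0, 0],
  [0, 0, 0, 0, 0, 0, 0],
  [0, 0, 0, 0, 0, 0, 0],
  [0, 0, 0, 0, 0, 0, 0],
], newtons=35)

```text
t: 4.62
position: [0.5646, -0.3806, 0.098]
tool_rot: [0.002, 0.781, 0.625, 0.0]
ft_force: [1.0, 0.5, -0.6]
grip_width: 0.0005
```

```bash
python3 - <<'E'
from h import *
to(.561,-.378,.096,77.4)
E
```

```text
t 4.62 p [ 564.6 -380.6   98. ] yaw 77.35 tilt 0.23 F [ 1.   0.5 -0.6] T [ 0.08 -0.08  0.01] w 0.0005
shift [ 1.7 -4.1  2. ] turn [ 0.2   0.09 -0.05]
```

```bash
python3 - <<'E'
from h import *
a=get_image("side")[270:370,190:323]; b=get_image("wrist")[110:290,100:400]
cv2.imwrite("pics/g2.png",np.hstack([cv2.resize(a,(390,300),interpolation=cv2.INTER_CUBIC),cv2.resize(b,(400,300))]))
E
```

```text
(no output)
```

View pics/g2.png

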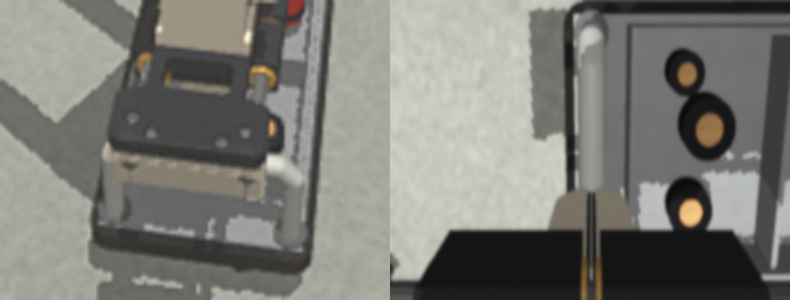

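```bash
python3 - <<'E'
from h import *
np.set_printoptions(precision=4,suppress=True)
c=camera_params("wrist"); p,M=tool()
print(c["position"], -rot(c["orientation"])[:,2])
print("tip px",proj(c,[p, p-M[:,2]*.019, p+M[:,1]*-.0075])) 
i=get_image("wrist"); cv2.imwrite("pics/w3.png",i); g=cv2.cvtColor(i,cv2.COLOR_BGR2GRAY)
for v in (140,160,180): print(v,g[v,225:265])
# two wrist views of the handle line for height (w1 vs now)
E
```

```text
t 4.72 p [ 564.6 -380.6   98. ] yaw 77.35 tilt 0.22 F [ 0.5 -0.1 -0.6] T [-0.   -0.07 -0.07] w 0.0004
[ 0.4934 -0.3625  0.2913] [ 0.2564 -0.0596 -0.9647]
tip px [[247.9629 221.8544]
 [247.6867 232.8165]
 [247.9544 211.2662]]
140 [113 113 113 113 103  75  44  27  24  24  24  31  60  96 112 124 148 167
 178 184 178 154 138 135 135 135 135 134 134 134 132 130 127 122 116 109
 106 112 115 116]
160 [116 116 116 116 110  92  64  45  42  41  41  49  91 148 172 154 129 124
 130 137 142 145 149 151 154 157 159 156 152 149 145 142 138 133 126 117
 113 114 116 115]
180 [116 115 114 115 114 104  76  51  42  41  41  47  78 133 170 163 133 122
 128 137 142 145 148 149 152 155 155 154 151 147 145 142 138 132 125 114
 107 110 112 113]
```

```bash
python3 - <<'E'
from h import *
np.set_printoptions(precision=4,suppress=True)
c1=np.load("w1.npy",allow_pickle=True).item(); c3=camera_params("wrist")
g1=cv2.cvtColor(cv2.imread("pics/w1.png"),6); g3=cv2.cvtColor(cv2.imread("pics/w3.png"),6)
for v in (170,190,210,225): print(v,g1[v,155:185])
for L1,L3 in (((171,171),(248.5,248.5)),((165.5,165.5),(237,237)),((177,177),(260,260))):
    for z in (.085,.095,.105,.115,.125):
        a=onplane(c1,[(L1[0],160),(L1[1],230)],z); b=onplane(c3,[(L3[0],160),(L3[1],215)],z)
        u=np.array([np.cos(np.radians(77.4)),np.sin(np.radians(77.4)),0]); print(z,a@u*1e3,b@u*1e3)
E
```

```text
170 [171 169 170 172 173 175 176 177 187 201 213 220 225 227 225 217 205 192
 177 158 136 119 132 157 171 172 173 172 171 171]
190 [167 168 168 168 167 166 166 167 176 195 210 218 223 225 224 218 207 194
 180 162 141 125 133 157 168 170 170 170 170 170]
210 [171 171 170 169 172 175 177 175 176 189 205 215 221 223 222 217 208 197
 184 168 146 125 127 153 167 168 168 168 168 168]
225 [172 174 174 173 174 174 173 174 178 191 204 213 219 221 218 209 204 198
 187 171 149 125 121 147 160 160 158 153 148 143]
0.085 [-252.982  -253.6449] [-247.9664 -248.0158]
0.095 [-250.5345 -251.1746] [-247.8755 -247.9226]
0.105 [-248.087  -248.7042] [-247.7847 -247.8293]
0.115 [-245.6395 -246.2339] [-247.6938 -247.7361]
0.125 [-243.192  -243.7636] [-247.603  -247.6428]
0.085 [-258.2048 -259.1776] [-255.7791 -256.2194]
0.095 [-255.5775 -256.5168] [-255.3095 -255.7284]
0.105 [-252.9502 -253.856 ] [-254.8398 -255.2374]
0.115 [-250.3229 -251.1953] [-254.3702 -254.7464]
0.125 [-247.6956 -248.5345] [-253.9005 -254.2555]
0.085 [-247.2836 -247.6083] [-240.1552 -239.8139]
0.095 [-245.0323 -245.3458] [-240.4431 -240.1183]
0.105 [-242.781  -243.0833] [-240.731  -240.4227]
0.115 [-240.5297 -240.8208] [-241.0188 -240.7272]
0.125 [-238.2784 -238.5583] [-241.3067 -241.0316]
```

```bash
python3 - <<'E'
from h import *
c=camera_params("scene"); p,M=tool(); b=np.array([.5646,-.380,.115]); u=np.array([.218,.976,0]); rr=np.array([.976,-.218,0])
print(proj(c,[p,p-M[:,2]*.019,b-.043*rr,b+.043*rr]))
cv2.imwrite("pics/s3.png",cv2.resize(get_image("scene")[190:310,70:220],(750,600),interpolation=cv2.INTER_CUBIC))
E
```

```text
t 4.78 p [ 564.6 -380.6   98. ] yaw 77.35 tilt 0.23 F [0.5 0.4 0.2] T [ 0.08 -0.04 -0.01] w 0.0004
[[100.06414175 258.50543371]
 [ 97.08520799 254.01660753]
 [ 97.13486364 237.36989648]
 [ 98.22917831 272.61676488]]
```

View pics/s3.png

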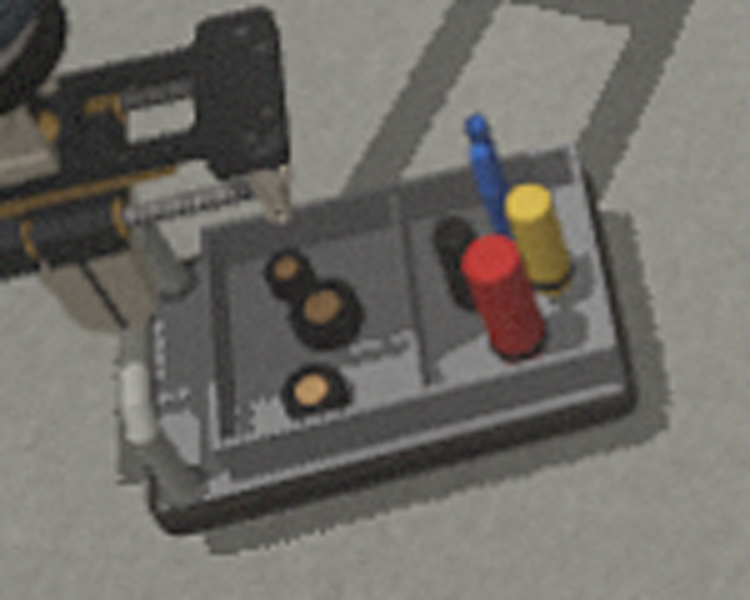

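step_arm([
  [0, 0, 0, 0, 0, 0, 0.45],
  [0, 0, 0, 0, 0, 0, 0.45],
  [0, 0, 0, 0, 0, 0, 0.45],
  [0, 0, 5, 0, 0, 0, 0.45],
  [0, 0, 5, 0, 0, 0, 0.45],
], newtons=8)

```text
t: 5.45
position: [0.5648, -0.3808, 0.0878]
tool_rot: [0.002, 0.781, 0.625, 0.001]
ft_force: [0.5, -0.3, 0.2]
grip_width: 0.0412
```

step_arm([
  [0, 0, 0, 0, 0, 0, 0.45],
  [0, 0, 0, 0, 0, 0, 0.2],
  [0, 0, 0, 0, 0, 0, 0],
  [0, 0, 0, 0, 0, 0, 0],
  [0, 0, 0, 0, 0, 0, 0],
], newtons=8)

```text
t: 6.08
position: [0.5646, -0.3805, 0.0871]
tool_rot: [0.002, 0.781, 0.625, 0.0]
ft_force: [0.4, -0.0, -0.6]
grip_width: 0.0116
```

step_arm([
  [0, 0, 0, 0, 0, 0, 0.35],
  [0, 0, 0, 0, 0, 0, 0.35],
  [0, 0, 5, 0, 0, 0, 0.35],
  [0, 0, 5, 0, 0, 0, 0.35],
  [0, 0, 1, 0, 0, 0, 0.2],
], newtons=8)

```text
t: 6.7
position: [0.5646, -0.3805, 0.0754]
tool_rot: [0.002, 0.781, 0.625, 0.0]
ft_force: [-0.2, -0.3, 0.5]
grip_width: 0.0267
```

step_arm([
  [0, 0, 0, 0, 0, 0, 0],
  [0, 0, 0, 0, 0, 0, 0],
  [0, 0, 0, 0, 0, 0, 0],
  [0, 0, 0, 0, 0, 0, 0],
  [0, 0, 0, 0, 0, 0, 0],
], newtons=40)

```text
t: 7.32
position: [0.5644, -0.3804, 0.0751]
tool_rot: [0.002, 0.781, 0.625, 0.0]
ft_force: [-0.4, -0.1, -0.8]
grip_width: 0.0108
```

```bash
python3 - <<'E'
from h import *
tool()
E
```

```text
t 7.33 p [ 564.4 -380.4   75.1] yaw 77.35 tilt 0.18 F [-0.4 -0.1 -0.8] T [ 0.06 -0.07 -0.02] w 0.0108
```

step_arm([
  [5, 0, 0, 0, 0, 0, 0],
  [8, 0, 0, 0, 0, 0, 0],
  [10, 0, 0, 0, 0, 0, 0],
  [10, 0, 0, 0, 0, 0, 0],
  [10, 0, 0, 0, 0, 0, 0],
])

```text
t: 7.95
position: [0.5743, -0.3361, 0.0751]
tool_rot: [0.002, 0.781, 0.625, 0.0]
ft_force: [-0.7, -1.1, -0.7]
grip_width: 0.0108
```

```bash
python3 - <<'E'
from h import *
tool()
E
```

```text
t 7.95 p [ 574.3 -336.1   75.1] yaw 77.32 tilt 0.20 F [-0.7 -1.1 -0.7] T [-0.04 -0.08  0.  ] w 0.0108
```

step_arm([
  [10, 3.8, 0, 0, 0, -1.4, 0],
  [10, 3.8, 0, 0, 0, -1.4, 0],
  [10, 3.8, 0, 0, 0, -1.4, 0],
  [10, 3.8, 0, 0, 0, -1.4, 0],
  [10, 3.8, 0, 0, 0, -1.4, 0],
])

```text
t: 8.57
position: [0.6033, -0.2861, 0.0751]
tool_rot: [0.002, 0.738, 0.675, 0.0]
ft_force: [-1.1, -1.2, 0.2]
grip_width: 0.0109
```

step_arm([
  [10, 3.8, 0, 0, 0, -1.4, 0],
  [10, 3.8, 0, 0, 0, -1.4, 0],
  [10, 3.8, 0, 0, 0, -1.4, 0],
  [10, 3.8, 0, 0, 0, -1.4, 0],
  [8, 3, 0, 0, 0, -1.4, 0],
])

```text
t: 9.2
position: [0.6251, -0.2354, 0.0751]
tool_rot: [0.002, 0.692, 0.722, 0.0]
ft_force: [-0.6, -1.3, -0.7]
grip_width: 0.0112
```

```bash
python3 - <<'E'
from h import *
tool()
for n in ("side","scene","wrist"): cv2.imwrite(f"pics/{n}5.png",get_image(n)); np.save(n+"5.npy",camera_params(n),allow_pickle=True)
a=cv2.imread("pics/side5.png")[90:310,190:330]; b=cv2.imread("pics/wrist5.png")
cv2.imwrite("pics/m5.png",np.hstack([cv2.resize(a,(318,500),interpolation=cv2.INTER_CUBIC),cv2.resize(b,(480,360)).repeat(1,0) if 0 else cv2.copyMakeBorder(cv2.resize(b,(480,360)),0,140,0,0,0)]))
E
```

```text
t 9.20 p [ 625.1 -235.4   75.1] yaw 92.37 tilt 0.20 F [-0.6 -1.3 -0.7] T [ 0.01 -0.08  0.02] w 0.0112
```

View pics/m5.png

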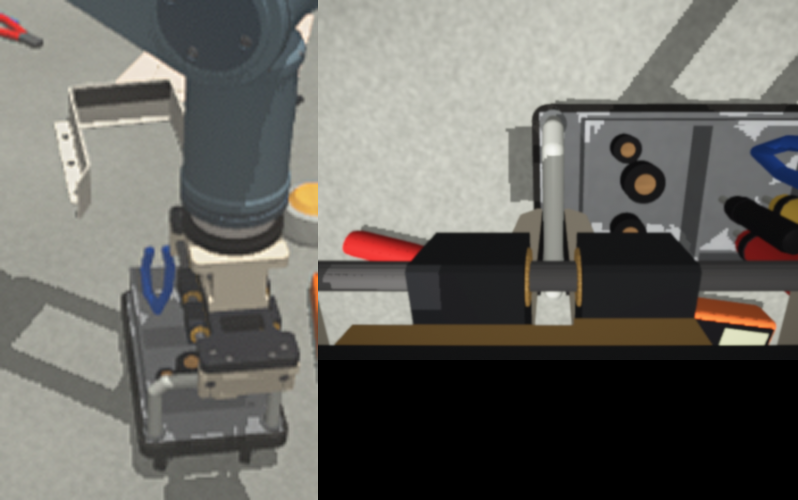

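```bash
python3 - <<'E'
from h import *
a=cv2.imread("pics/side5.png")[122:186,210:274]; b=cv2.imread("pics/scene5.png")[125:225,290:400]
cv2.imwrite("pics/m6.png",np.hstack([cv2.resize(a,(384,384),interpolation=cv2.INTER_CUBIC),cv2.resize(b[:,:],(416,378),interpolation=cv2.INTER_CUBIC) if 0 else cv2.copyMakeBorder(cv2.resize(b,(412,375),interpolation=cv2.INTER_CUBIC),0,9,0,0,0)]))
c=np.load("wrist5.npy",allow_pickle=True).item(); g=cv2.cvtColor(cv2.imread("pics/wrist5.png"),6).astype(float)
cols=np.arange(270,500,5); t=[]
for u in cols:
    d=np.where(g[95:130,u]<70)[0]; t.append(95+d[0] if len(d) else np.nan)
t=np.array(t); print(t); k=~np.isnan(t); f=np.polyfit(cols[k],t[k],1)
Q=onplane(c,[(u,np.polyval(f,u)) for u in (280,480)],.05); print(Q,np.degrees(np.arctan2(*(Q[1]-Q[0])[1::-1])))
p,M=tool(); print("in tool axes from tcp",(Q-p)@M*1000)
E
```

```text
[111 111 111 111 111 111 111 111 111 111 111 111 111 111 111 111 111 111
 111 111 111 111 111 111 111 111 111 111 111 111 111 111 111 111 111 111
 111 111 111 111 111 111 111 111 111 111]
[[ 0.55259192 -0.21625187  0.05      ]
 [ 0.54662722 -0.07813174  0.05      ]] 92.47277280094863
t 9.35 p [ 625.  -235.4   75.1] yaw 92.31 tilt 0.18 F [ 1.4  0.1 -0.6] T [ 0.22 -0.06 -0.  ] w 0.0111
in tool axes from tcp [[ 22.08036999 -71.59995942  24.85982273]
 [160.32843613 -71.98841975  24.59370679]]
```

View pics/m6.png

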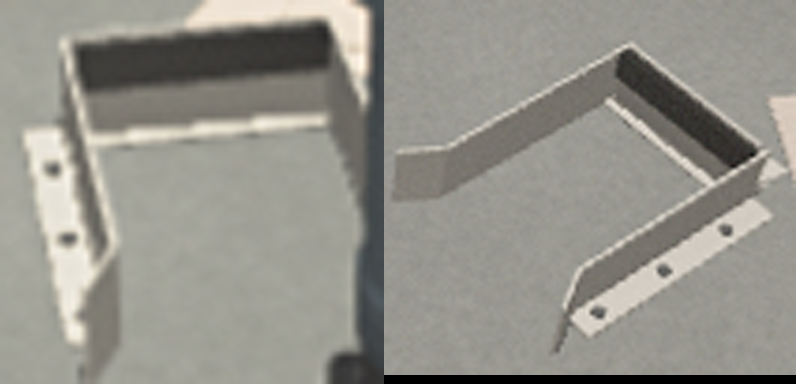

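```bash
python3 - <<'E'
from h import *
np.set_printoptions(precision=4,suppress=True)
sc,sd=camera_params("scene"),camera_params("side")
A=onplane(sc,[(306.8,164.5),(355.7,137),(342.3,197.1),(391.7,165.6)],.055); B=onplane(sd,[(229.5,162),(220.8,129),(264.2,126.2)],.055)
print(A[:,:2],B[:,:2])
for a,b in ((A[0],A[1]),(A[2],A[3]),(B[0],B[1])): d=b-a; print(np.linalg.norm(d),np.degrees(np.arctan2(d[1],d[0])))
th=np.radians(96); u=np.array([np.cos(th),np.sin(th)]); n=np.array([-u[1],u[0]])
print("left coord, along", [(q[:2]@n,q[:2]@u) for q in (*A,*B)])
p,M=tool(); print("tool",p[:2]@n,p[:2]@u)
E
```

```text
[[0.519  0.1786]
 [0.4969 0.3635]
 [0.657  0.195 ]
 [0.6342 0.3783]] [[0.5201 0.1802]
 [0.4972 0.3615]
 [0.6305 0.3711]]
0.18621429956614635 96.79800676856301
0.18476801693268594 97.09116435246396
0.1827157161379268 97.20930081280133
left coord, along [(np.float64(-0.5348181482869541), np.float64(0.12337899229897273)), (np.float64(-0.5322246681318934), np.float64(0.309575230777616)), (np.float64(-0.6737884026520243), np.float64(0.12522775384840187)), (np.float64(-0.6702698173674712), np.float64(0.30996226507690144)), (np.float64(-0.5360790631431375), np.float64(0.12484165919626442)), (np.float64(-0.5322229002451644), np.float64(0.30751667919489406)), (np.float64(-0.6658534711227113), np.float64(0.303133066066671))]
t 9.35 p [ 625.  -235.4   75.1] yaw 92.31 tilt 0.18 F [ 1.4  0.1 -0.6] T [ 0.22 -0.06 -0.  ] w 0.0111
tool -0.5969334902076946 -0.2994177026997111
```

step_arm([
  [10, 0, 0, 0, 0, 0, 0],
  [10, 0, 0, 0, 0, 0, 0],
  [10, 0, 0, 0, 0, 0, 0],
  [10, 0, 0, 0, 0, 0, 0],
  [10, 0, 0, 0, 0, 0, 0],
])

```text
t: 9.98
position: [0.6227, -0.1836, 0.0751]
tool_rot: [0.002, 0.693, 0.72, 0.0]
ft_force: [0.9, -0.7, -0.5]
grip_width: 0.0105
```

step_arm([
  [10, 0, 0, 0, 0, 0, 0],
  [10, 0, 0, 0, 0, 0, 0],
  [5, 0, 0, 0, 0, 0, 0],
  [0, 0, 0, 0, 0, 0, 0],
  [0, 0, 0, 0, 0, 0, 0],
])

```text
t: 10.6
position: [0.6215, -0.1554, 0.0751]
tool_rot: [0.002, 0.693, 0.721, 0.0]
ft_force: [-0.4, 0.2, -0.2]
grip_width: 0.0107
```

```bash
cat >> h.py <<'E'
def caddy(off,C=(.5885,.1865),h=97.0):
    "bay-frame state of the caddy from the tool; off = tool's offset to the right of the centreline"
    p,M=tool(); yaw=np.degrees(np.arctan2(M[1,0],M[0,0])); a=np.radians(yaw); u=np.array([np.cos(a),np.sin(a)]); l=np.array([-u[1],u[0]])
    H=p[:2]+off*l; b=np.radians(h); U=np.array([np.cos(b),np.sin(b)]); N=np.array([-U[1],U[0]])
    for n,d in (("handle",0),("axle",.158),("nose",.192)): q=H+d*u-C; print(n,"along bend %.1f left %.1f"%(q@U*1e3,q@N*1e3),end="; ")
    print("heading err %.2f"%(yaw-h))
E
python3 - <<'E'
from h import *
caddy(.0058)
for n in ("side","scene","wrist"): cv2.imwrite(f"pics/{n}7.png",get_image(n)); np.save(n+"7.npy",camera_params(n),allow_pickle=True)
c=np.load("wrist7.npy",allow_pickle=True).item(); g=cv2.cvtColor(cv2.imread("pics/wrist7.png"),6).astype(float)
t=np.array([95+np.where(g[95:130,u]<70)[0][0] for u in range(270,500,10)]); print(t)
a=cv2.imread("pics/side7.png")[110:270,180:340]
cv2.imwrite("pics/m7.png",np.hstack([cv2.resize(a,(400,400),interpolation=cv2.INTER_CUBIC),cv2.resize(cv2.imread("pics/scene7.png")[120:280,240:400],(400,400),interpolation=cv2.INTER_CUBIC)]))
E
```

```text
t 10.60 p [ 621.5 -155.4   75.1] yaw 92.27 tilt 0.20 F [-0.4  0.2 -0.2] T [ 0.08 -0.08 -0.  ] w 0.0107
handle along bend -342.9 left 14.7; axle along bend -185.4 left 1.6; nose along bend -151.5 left -1.2; heading err -4.73
[111 111 111 111 111 111 111 111 111 111 111 111 111 111 111 111 111 111
 111 111 111 111 111]
```

View pics/m7.png

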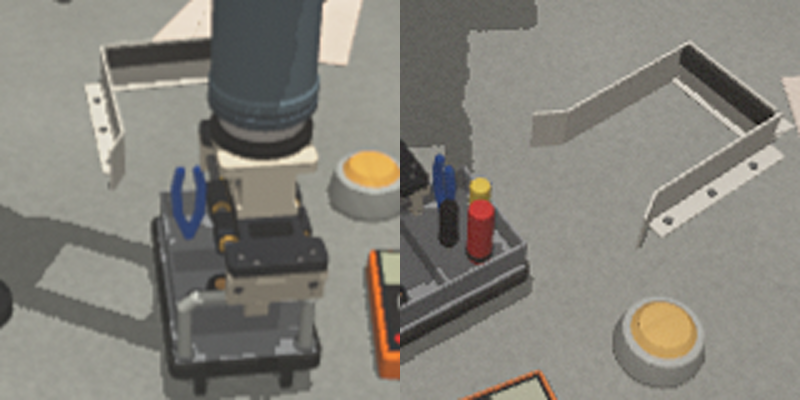

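step_arm([
  [9, 3.0, 0, 0, 0, -1.2, 0],
  [10, 3.0, 0, 0, 0, -1.2, 0],
  [10, 3.0, 0, 0, 0, -1.2, 0],
  [10, 3.0, 0, 0, 0, -1.2, 0],
  [6, 0, 0, 0, 0, 0, 0],
])

```text
t: 11.38
position: [0.6308, -0.1075, 0.0751]
tool_rot: [0.002, 0.66, 0.751, 0.0]
ft_force: [0.3, -0.5, 0.1]
grip_width: 0.0112
```

```bash
python3 - <<'E'
from h import *
caddy(.0058)
sc,sd=camera_params("scene"),camera_params("side")
# right-hand bumper top edge in scene7 / left edge in side7, vs predicted at that time
U=np.array([-.1219,.9925]);N=np.array([-.9925,-.1219]);C=np.array([.5885,.1865])
for nm,c,q in(("scene7 FR",sc,(290.8,224)),("side7 FL",sd,(243.2,198.8))):
    P=onplane(c,[q],.05)[0,:2]-C; print(nm,"along %.1f left %.1f"%(P@U*1e3,P@N*1e3))
a=np.radians(92.27);u=np.array([np.cos(a),np.sin(a)]);l=np.array([-u[1],u[0]]);H=np.array([.6215,-.1554])+.0058*l
for s in(1,-1):
    P=H+.192*u+s*.066*l-C; print("pred corner",P@U*1e3,P@N*1e3)
for n in ("scene","side","wrist"): cv2.imwrite(f"pics/{n}8.png",get_image(n)); np.save(n+"8.npy",camera_params(n),allow_pickle=True)
E
```

```text
t 11.38 p [ 630.8 -107.5   75.1] yaw 97.36 tilt 0.25 F [ 0.3 -0.5  0.1] T [-0.   -0.16 -0.03] w 0.0112
handle along bend -297.0 left -0.4; axle along bend -139.0 left 0.6; nose along bend -105.0 left 0.8; heading err 0.36
scene7 FR along -155.7 left -53.5
side7 FL along -156.4 left 57.5
pred corner -146.0979735860605 64.63874339517518
pred corner -156.98702266199402 -66.90578349538723
```

step_arm([
  [9, 0, 0, 0, 0, 0, 0],
  [10, 0, 0, 0, 0, 0, 0],
  [10, 0, 0, 0, 0, 0, 0],
  [10, 0, 0, 0, 0, 0, 0],
  [9, 0, 0, 0, 0, 0, 0],
])

```text
t: 12.15
position: [0.6242, -0.0584, 0.0751]
tool_rot: [0.002, 0.661, 0.75, 0.0]
ft_force: [-0.2, -0.3, 0.4]
grip_width: 0.0105
```

```bash
python3 - <<'E'
from h import *
caddy(.0058)
for n in ("scene","side","wrist"): cv2.imwrite(f"pics/{n}9.png",get_image(n)); np.save(n+"9.npy",camera_params(n),allow_pickle=True)
a=cv2.imread("pics/scene9.png")[125:265,225:400]; b=cv2.imread("pics/side9.png")[110:250,190:330]
cv2.imwrite("pics/m9.png",np.hstack([cv2.resize(a,None,fx=2.5,fy=2.5,interpolation=cv2.INTER_CUBIC),cv2.resize(b,None,fx=2.5,fy=2.5,interpolation=cv2.INTER_CUBIC)]))
E
```

```text
t 12.15 p [624.2 -58.4  75.1] yaw 97.22 tilt 0.28 F [-0.2 -0.3  0.4] T [ 0.04 -0.22 -0.09] w 0.0105
handle along bend -247.5 left 0.2; axle along bend -89.5 left 0.8; nose along bend -55.5 left 1.0; heading err 0.22
```

View pics/m9.png

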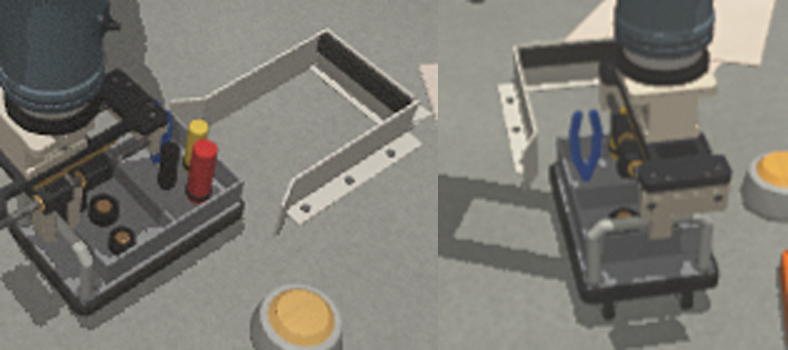

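```bash
python3 - <<'E'
from h import *
np.set_printoptions(precision=1,suppress=True,linewidth=150)
U=np.array([-.1219,.9925]);N=np.array([-.9925,-.1219]);C=np.array([.5885,.1865])
bf=lambda P:np.c_[(P[:,:2]-C)@U,(P[:,:2]-C)@N]*1e3
sc,sd=camera_params("scene"),camera_params("side")
g=cv2.GaussianBlur(cv2.cvtColor(cv2.imread("pics/scene9.png"),6),(3,3),0).astype(float)
pts=[]
for u in range(268,318,4):
    v0=int(125+(312+(u-225)*2.5*-.635+.635*95)/2.5)
    col=g[v0-8:v0+9,u]; d=np.diff(col); k=np.argmax(d); pts.append((u,v0-8+k+.5))
pts=np.array(pts); print(pts[:,1]); f=np.polyfit(pts[:,0],pts[:,1],1); print("res",np.std(np.polyval(f,pts[:,0])-pts[:,1]))
print("scene right edge z38",bf(onplane(sc,[(u,np.polyval(f,u)) for u in(270,314)],.039)))
g=cv2.GaussianBlur(cv2.cvtColor(cv2.imread("pics/side9.png"),6),(3,3),0).astype(float)
pts=[]
for v in range(182,224,4):
    u0=int(190+(552-438+(v-110-68)*2.5*(585-552)/(290-170))/2.5)
    row=g[v,u0-9:u0+9]; k=np.argmin(np.diff(row)); pts.append((u0-9+k+.5,v))
pts=np.array(pts); print(pts[:,0]); f=np.polyfit(pts[:,1],pts[:,0],1); print("res",np.std(np.polyval(f,pts[:,1])-pts[:,0]))
print("side left edge z52",bf(onplane(sd,[(np.polyval(f,v),v) for v in(184,220)],.050)))
# rails, scene: brightest ridge along the top lines
g=cv2.cvtColor(cv2.imread("pics/scene9.png"),6).astype(float)
for nm,(a,b) in {"R":((346,193.5),(388,168)),"L":((312,160.5),(350,140.5))}.items():
    P=[]
    for t in np.linspace(0,1,12):
        u=round(a[0]+t*(b[0]-a[0])); v=a[1]+(u-a[0])*(b[1]-a[1])/(b[0]-a[0]); r0=int(round(v))-4; w=g[r0:r0+9,u]; w=np.clip(w-np.sort(w)[-4],0,None); P.append((u,r0+(w*np.arange(9)).sum()/w.sum()))
    P=np.array(P); f=np.polyfit(P[:,0],P[:,1],1); print(nm,"res",np.std(np.polyval(f,P[:,0])-P[:,1]),bf(onplane(sc,[(u,np.polyval(f,u)) for u in(a[0],b[0])],.055)))
E
```

```text
[252.5 250.5 247.5 237.5 235.5 239.5 230.5 234.5 231.5 228.5 220.5 217.5 221.5]
res 3.171819597713521
scene right edge z38 [[-235.1  -75.2]
 [ -94.9  -71.3]]
[234.5 235.5 241.5 242.5 234.5 236.5 237.5 237.5 242.5 243.5 244.5]
res 2.8482269386786743
side left edge z52 [[ -93.3   65.8]
 [-233.2   72.5]]
R res 0.3247621985347094 [[ 16.3 -65.7]
 [172.  -67.1]]
L res 0.18293337001850768 [[ 22.8  73.9]
 [167.2  72.7]]
```

```bash
cat >> h.py <<'E'
U=np.array([-.1219,.9925]);N=np.array([-.9925,-.1219]);C0=np.array([.5885,.1865])
bf=lambda P:np.c_[(P[:,:2]-C0)@U,(P[:,:2]-C0)@N]*1e3
def edge(g,uv0,uv1,axis,start,sgn,n=16,span=14):
    "first half-level dark crossing coming from the bench side; axis 1 = scan rows, 0 = scan columns"
    P=[]
    for t in np.linspace(0,1,n):
        q=np.array(uv0)+t*(np.array(uv1)-np.array(uv0)); q[1-axis]=round(q[1-axis]); s=q[axis]+sgn*start+np.arange(0,span,.25)*-sgn
        uv=np.tile(q,(len(s),1)); uv[:,axis]=s
        val=cv2.remap(g.astype(np.float32),uv[:,0].astype(np.float32).reshape(1,-1),uv[:,1].astype(np.float32).reshape(1,-1),1).ravel()
        lo,hi=val.min(),np.median(val[:8]); k=np.argmax(val<(lo+hi)/2); P.append(uv[k])
    P=np.array(P); l=cv2.fitLine(P.astype(np.float32),cv2.DIST_HUBER,0,.01,.01).ravel(); d=l[:2]; o=l[2:]
    return P,[o+d*((P[i]-o)@d) for i in (0,-1)],np.median(np.abs((P-o)@np.array([-d[1],d[0]])))
E
python3 - <<'E'
from h import *
np.set_printoptions(precision=1,suppress=True,linewidth=150)
sc,sd=camera_params("scene"),camera_params("side")
g=cv2.cvtColor(cv2.imread("pics/scene9.png"),6)
P,E,m=edge(g,(268,245),(316,214.5),1,7,1); print(P[:,1],m); print("scene R z38",bf(onplane(sc,E,.038)))
g=cv2.cvtColor(cv2.imread("pics/side9.png"),6)
P,E,m=edge(g,(236.5,185),(246.5,218),0,7,-1); print(P[:,0],m); print("side L z52",bf(onplane(sd,E,.05)))
E
```

```text
[245.8 244.  241.9 239.4 237.4 235.3 233.6 231.8 228.7 226.9 225.2 223.4 221.3 219.1 217.3 214.8] 0.10232084973648803
scene R z38 [[-232.5  -64. ]
 [ -81.2  -63.7]]
[235.2 235.7 236.1 237.  236.7 235.8 237.2 238.2 237.8 239.5 238.9 240.6 241.5 242.7 242.8 243.5] 0.6238791445891108
side L z52 [[ -97.7   70.5]
 [-227.1   70. ]]
```

```bash
python3 - <<'E'
from h import *
np.set_printoptions(precision=1,suppress=True,linewidth=150)
sd=camera_params("side")
for n in ("side9","side5","side0"):
    g=cv2.cvtColor(cv2.imread(f"pics/{n}.png"),6).astype(float); P=[]
    for v in range(131,160,2):
        u0=221.3+(v-129)*(229.5-220.8)/33; r0=int(round(u0))-4; w=g[v,r0:r0+9]; w=np.clip(w-np.sort(w)[-4],0,None); P.append((r0+(w*np.arange(9)).sum()/w.sum(),v))
    P=np.array(P); l=cv2.fitLine(P.astype(np.float32),cv2.DIST_HUBER,0,.01,.01).ravel(); o,d=l[2:],l[:2]
    E=[o+d*((P[i]-o)@d) for i in (0,-1)]; print(n,P[:,0]); print(bf(onplane(sd,E,.055)))
print(g[145,215:235])
g=cv2.cvtColor(cv2.imread("pics/side9.png"),6); print(g[200,228:248],g[185,225:245])
E
```

```text
side9 [221.  220.  220.6 221.4 222.9 223.3 223.8 225.9 225.2 225.3 226.2 226.4 227.2 227.4 228.3]
[[171.8  72.5]
 [ 17.3  69.8]]
side5 [220.9 220.  220.6 221.4 222.9 223.2 223.8 226.  225.2 225.4 226.2 226.4 227.4 227.5 228.2]
[[171.9  72.5]
 [ 17.6  69.2]]
side0 [220.3 220.8 221.6 222.2 222.9 223.4 223.8 225.9 225.2 225.4 226.3 226.4 227.2 227.5 228.2]
[[173.3  71.7]
 [ 17.4  69.9]]
[118. 112. 112. 116. 114.  81. 114. 100. 104. 192. 206. 203. 203. 196. 190. 183. 184. 190. 182. 176.]
[147 147 148 147 147 146 148 148 113  98  99  72  51  49  61  91  87  75  69  86] [102 102 128 134 132 132 147 151 152 154 103  60  56  86 143 105  72  71  86 102]
```

step_arm([
  [5, 1.2, 0, 0, 0, -0.5, 0],
  [6, 0, 0, 0, 0, 0, 0],
  [6, 0, 0, 0, 0, 0, 0],
  [6, 0, 0, 0, 0, 0, 0],
  [6, 0, 0, 0, 0, 0, 0],
], newtons=15)

```text
t: 12.92
position: [0.6216, -0.029, 0.0751]
tool_rot: [0.003, 0.658, 0.753, -0.0]
ft_force: [0.3, 0.2, -0.4]
grip_width: 0.0112
```

step_arm([
  [5, 0, 0, 0, 0, 0, 0],
  [5, 0, 0, 0, 0, 0, 0],
  [5, 0, 0, 0, 0, 0, 0],
  [4, 0, 0, 0, 0, 0, 0],
  [3, 0, 0, 0, 0, 0, 0],
])

```text
t: 13.55
position: [0.6184, -0.0052, 0.0751]
tool_rot: [0.003, 0.658, 0.753, 0.0]
ft_force: [0.4, 0.3, 0.4]
grip_width: 0.0116
```

```bash
python3 - <<'E'
from h import *
np.set_printoptions(precision=1,suppress=True,linewidth=150)
caddy(.0058)
for n in ("scene","wrist"): cv2.imwrite(f"pics/{n}10.png",get_image(n))
sc=camera_params("scene"); g=cv2.cvtColor(cv2.imread("pics/scene10.png"),6)
s=np.array([(268,245),(316,214.5)])+0
# shift seeds by the caddy's own advance
p=status.state()["position"]; d=np.array([p[0]-.6242,p[1]+.0584,0]); 
w=onplane(sc,s,.038)+d; s=proj(sc,w); print(s)
P,E,m=edge(g,s[0],s[1],1,6,1); print(P[:,1],m,bf(onplane(sc,E,.038)))
E
```

```text
t 13.55 p [618.4  -5.2  75.1] yaw 97.76 tilt 0.31 F [0.4 0.3 0.4] T [ 0.  -0.1 -0.1] w 0.0116
handle along bend -194.0 left -0.5; axle along bend -36.1 left 1.5; nose along bend -2.1 left 2.0; heading err 0.76
[[285.9 233.8]
 [332.  204.6]]
[234.6 232.7 230.7 228.8 226.8 224.9 222.9 220.7 219.  216.3 214.4 212.4 210.5 208.3 206.3 204.4] 0.04527903527344623 [[-178.7  -64.9]
 [ -26.2  -63.2]]
```

step_arm([
  [4, 0, 0, 0, 0, 0, 0],
  [4, -0.5, 0, 0, 0, 0.2, 0],
  [4, -0.5, 0, 0, 0, 0.2, 0],
  [4, -0.5, 0, 0, 0, 0.2, 0],
  [4, 0, 0, 0, 0, 0, 0],
])

```text
t: 14.28
position: [0.6141, 0.0153, 0.075]
tool_rot: [0.003, 0.662, 0.749, 0.0]
ft_force: [0.3, -0.2, 0.8]
grip_width: 0.0114
```

step_arm([
  [5, 0, 0, 0, 0, 0, 0],
  [5, 0, 0, 0, 0, 0, 0],
  [5, 0, 0, 0, 0, 0, 0],
  [5, 0, 0, 0, 0, 0, 0],
  [4, 0, 0, 0, 0, 0, 0],
])

```text
t: 14.9
position: [0.6108, 0.0409, 0.075]
tool_rot: [0.003, 0.662, 0.75, 0.0]
ft_force: [-0.9, -0.6, 0.9]
grip_width: 0.0111
```

```bash
python3 - <<'E'
from h import *
np.set_printoptions(precision=1,suppress=True,linewidth=150)
caddy(.0058)
for n in ("scene","wrist"): cv2.imwrite(f"pics/{n}11.png",get_image(n)); np.save(n+"11.npy",camera_params(n),allow_pickle=True)
cv2.imwrite("pics/m11.png",np.hstack([cv2.resize(cv2.imread("pics/wrist11.png")[60:190,252:512],None,fx=2.5,fy=2.5,interpolation=cv2.INTER_CUBIC)]))
E
```

```text
t 14.90 p [610.8  40.9  75. ] yaw 97.10 tilt 0.31 F [-0.9 -0.6  0.9] T [-0.  -0.1  0. ] w 0.0111
handle along bend -147.2 left 1.4; axle along bend 10.8 left 1.7; nose along bend 44.8 left 1.8; heading err 0.10
```

View pics/m11.png

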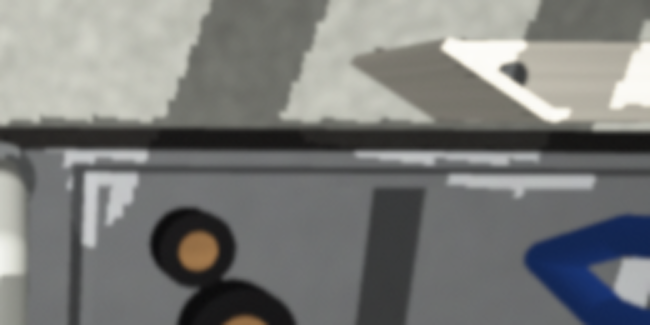

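```bash
python3 - <<'E'
from h import *
np.set_printoptions(precision=1,suppress=True,linewidth=150)
c=np.load("wrist11.npy",allow_pickle=True).item(); g=cv2.cvtColor(cv2.imread("pics/wrist11.png"),6)
for u in (475,485,495,505): print(u,g[102:118,u])
r=onplane(c,[(475,108.6),(505,108.6)],.055); b=onplane(c,[(475,111),(505,111)],.05); print(bf(r),bf(b))
E
```

```text
475 [192 227 247 251 250 241 198 137 109  90  55  28  22  22  22  22]
485 [176 176 178 180 179 169 146 122 111  97  65  34  23  21  21  22]
495 [195 186 178 177 177 170 164 177 184 166 110  50  25  21  21  21]
505 [182 173 174 175 175 168 164 174 182 165 110  52  25  22  20  20]
[[ 5.8 69.3]
 [26.  69.4]] [[ 9.6 67.7]
 [30.4 67.9]]
```

step_arm([
  [5, -0.4, 0, 0, 0, 0.2, 0],
  [5, -0.4, 0, 0, 0, 0.2, 0],
  [5, 0, 0, 0, 0, 0, 0],
  [5, 0, 0, 0, 0, 0, 0],
  [4, 0, 0, 0, 0, 0, 0],
])

```text
t: 15.62
position: [0.607, 0.0661, 0.075]
tool_rot: [0.003, 0.665, 0.747, 0.0]
ft_force: [-1.2, -0.7, 1.9]
grip_width: 0.0114
```

```bash
cat > chk.py <<'E'
from h import *
np.set_printoptions(precision=1,suppress=True,linewidth=150)
caddy(.0058)
g=cv2.cvtColor(get_image("wrist"),6)
for u in (380,420,450,480,505): print(u,g[103:118,u])
E
python3 chk.py
```

```text
t 15.62 p [607.   66.1  75. ] yaw 96.66 tilt 0.31 F [-1.2 -0.7  1.9] T [-0.  -0.1 -0.1] w 0.0114
handle along bend -121.7 left 2.2; axle along bend 36.3 left 1.2; nose along bend 70.3 left 1.0; heading err -0.34
380 [193 193 190 183 161 130 110  92  65  43  38  37  37  38  38]
420 [117 118 118 118 116 112 109  99  75  51  39  38  38  39  38]
450 [242 250 252 251 242 189 121  97  73  50  40  39  39  39  38]
480 [178 179 179 173 155 128 111  97  69  38  23  21  21  22  21]
505 [173 173 174 175 177 183 183 173 138  81  35  21  22  21  22]
```

step_arm([
  [5, 0.2, 0, 0, 0, -0.1, 0],
  [6, 0.2, 0, 0, 0, -0.1, 0],
  [6, 0, 0, 0, 0, 0, 0],
  [6, 0, 0, 0, 0, 0, 0],
  [5, 0, 0, 0, 0, 0, 0],
])

```text
t: 16.3
position: [0.6038, 0.0962, 0.075]
tool_rot: [0.003, 0.663, 0.748, 0.0]
ft_force: [0.7, -0.5, 1.6]
grip_width: 0.0115
```

```bash
python3 chk.py
```

```text
t 16.30 p [603.8  96.2  75. ] yaw 96.87 tilt 0.30 F [ 0.7 -0.5  1.6] T [ 0.  -0.1 -0.1] w 0.0115
handle along bend -91.5 left 1.6; axle along bend 66.5 left 1.2; nose along bend 100.5 left 1.1; heading err -0.13
380 [155 123 118 124 136 141 124 100  73  49  38  37  37  37  38]
420 [244 251 252 249 231 169 119 100  73  48  38  36  37  38  37]
450 [240 249 250 247 229 165 118 102  82  56  40  39  38  38  38]
480 [174 175 174 169 151 125 111 103  80  47  26  21  21  21  21]
505 [169 168 168 164 160 165 178 182 161 101  42  22  21  21  20]
```

step_arm([
  [6, 0, 0, 0, 0, 0, 0],
  [6, 0, 0, 0, 0, 0, 0],
  [6, 0, 0, 0, 0, 0, 0],
  [6, 0, 0, 0, 0, 0, 0],
  [5, 0, 0, 0, 0, 0, 0],
])

```text
t: 16.98
position: [0.6001, 0.1274, 0.075]
tool_rot: [0.003, 0.663, 0.748, 0.0]
ft_force: [0.4, -0.2, 0.6]
grip_width: 0.0113
```

step_arm([
  [4, 0, 0, 0, 0, 0, 0],
  [4, 0, 0, 0, 0, 0, 0],
  [3, 0, 0, 0, 0, 0, 0],
  [2, 0, 0, 0, 0, 0, 0],
  [1, 0, 0, 0, 0, 0, 0],
])

```text
t: 17.6
position: [0.5983, 0.1426, 0.075]
tool_rot: [0.003, 0.663, 0.748, 0.001]
ft_force: [-0.6, -1.1, 1.4]
grip_width: 0.0115
```

```bash
python3 chk.py
```

```text
t 17.60 p [598.3 142.6  75. ] yaw 96.89 tilt 0.30 F [-0.6 -1.1  1.4] T [ 0.  -0.1 -0.1] w 0.0115
handle along bend -44.8 left 1.4; axle along bend 113.2 left 1.1; nose along bend 147.2 left 1.0; heading err -0.11
380 [249 252 252 249 230 165 115  94  70  46  38  36  36  35  37]
420 [247 250 250 247 233 188 136 105  80  54  39  35  37  37  37]
450 [237 247 248 244 224 162 116 106  91  62  41  37  37  37  37]
480 [171 170 169 165 155 140 121 107  89  55  27  21  21  20  21]
505 [168 165 164 160 156 160 171 174 155 103  48  24  21  21  20]
```

step_arm([
  [2, 0, 0, 0, 0, 0, 0],
  [2, 0, 0, 0, 0, 0, 0],
  [1.5, 0, 0, 0, 0, 0, 0],
  [1, 0, 0, 0, 0, 0, 0],
  [0.5, 0, 0, 0, 0, 0, 0],
], newtons=12)

```text
t: 18.27
position: [0.5974, 0.1498, 0.075]
tool_rot: [0.003, 0.663, 0.748, 0.001]
ft_force: [-0.1, -0.2, 2.1]
grip_width: 0.0114
```

step_arm([
  [0.6, 0, 0, 0, 0, 0, 0],
  [0.6, 0, 0, 0, 0, 0, 0],
  [0.6, 0, 0, 0, 0, 0, 0],
  [0.6, 0, 0, 0, 0, 0, 0],
  [0.6, 0, 0, 0, 0, 0, 0],
])

```text
t: 18.9
position: [0.5971, 0.1529, 0.075]
tool_rot: [0.003, 0.663, 0.748, 0.001]
ft_force: [-0.0, -0.5, 2.4]
grip_width: 0.0114
```

step_arm([
  [0.6, 0, 0, 0, 0, 0, 0],
  [0.6, 0, 0, 0, 0, 0, 0],
  [0.6, 0, 0, 0, 0, 0, 0],
  [0.6, 0, 0, 0, 0, 0, 0],
  [0.6, 0, 0, 0, 0, 0, 0],
])

```text
t: 19.52
position: [0.5967, 0.1561, 0.075]
tool_rot: [0.003, 0.664, 0.748, 0.001]
ft_force: [0.7, -0.8, 1.7]
grip_width: 0.0114
```

```bash
python3 chk.py
```

```text
t 19.52 p [596.7 156.1  75. ] yaw 96.86 tilt 0.30 F [ 0.7 -0.8  1.7] T [ 0.1 -0.1 -0. ] w 0.0114
handle along bend -31.2 left 1.4; axle along bend 126.8 left 1.0; nose along bend 160.8 left 0.9; heading err -0.14
380 [249 252 252 249 235 191 136 100  71  46  38  36  36  36  37]
420 [245 250 250 246 228 175 126 103  82  55  39  36  36  38  36]
450 [241 248 248 244 223 162 117 106  92  63  41  36  38  37  37]
480 [169 168 167 162 145 122 110 105  88  54  26  22  20  21  21]
505 [166 164 163 161 170 191 194 174 138  87  42  23  20  20  21]
```

step_arm([
  [0.5, 0, 0, 0, 0, 0, 0],
  [0.5, 0, 0, 0, 0, 0, 0],
  [0.5, 0, 0, 0, 0, 0, 0],
  [0.5, 0, 0, 0, 0, 0, 0],
  [0.5, 0, 0, 0, 0, 0, 0],
])

```text
t: 20.2
position: [0.5964, 0.1588, 0.075]
tool_rot: [0.003, 0.664, 0.748, 0.001]
ft_force: [0.4, -0.6, 2.2]
grip_width: 0.0115
```

step_arm([
  [0.5, 0, 0, 0, 0, 0, 0],
  [0.5, 0, 0, 0, 0, 0, 0],
  [0.5, 0, 0, 0, 0, 0, 0],
  [0.5, 0, 0, 0, 0, 0, 0],
  [0.5, 0, 0, 0, 0, 0, 0],
])

```text
t: 20.82
position: [0.5961, 0.1614, 0.075]
tool_rot: [0.003, 0.664, 0.748, 0.001]
ft_force: [0.6, -0.1, 1.0]
grip_width: 0.0111
```

step_arm([
  [0.5, 0, 0, 0, 0, 0, 0],
  [0.5, 0, 0, 0, 0, 0, 0],
  [0.5, 0, 0, 0, 0, 0, 0],
  [0.5, 0, 0, 0, 0, 0, 0],
  [0.5, 0, 0, 0, 0, 0, 0],
])

```text
t: 21.45
position: [0.5958, 0.1641, 0.075]
tool_rot: [0.003, 0.663, 0.748, 0.001]
ft_force: [-0.5, -0.4, 2.2]
grip_width: 0.0117
```

step_arm([
  [0.5, 0, 0, 0, 0, 0, 0],
  [0.5, 0, 0, 0, 0, 0, 0],
  [0.5, 0, 0, 0, 0, 0, 0],
  [0.5, 0, 0, 0, 0, 0, 0],
  [0.5, 0, 0, 0, 0, 0, 0],
])

```text
t: 22.08
position: [0.5954, 0.1668, 0.075]
tool_rot: [0.003, 0.664, 0.748, 0.001]
ft_force: [0.2, -1.2, 2.6]
grip_width: 0.0113
```

step_arm([
  [0.5, 0, 0, 0, 0, 0, 0],
  [0.5, 0, 0, 0, 0, 0, 0],
  [0.5, 0, 0, 0, 0, 0, 0],
  [0.5, 0, 0, 0, 0, 0, 0],
  [0.5, 0, 0, 0, 0, 0, 0],
])

```text
t: 22.7
position: [0.5955, 0.1685, 0.075]
tool_rot: [0.003, 0.663, 0.748, 0.0]
ft_force: [0.9, -4.0, 1.7]
grip_width: 0.0114
```

step_arm([
  [0.3, 0, 0, 0, 0, 0, 0],
  [0.3, 0, 0, 0, 0, 0, 0],
  [0.3, 0, 0, 0, 0, 0, 0],
  [0.3, 0, 0, 0, 0, 0, 0],
  [0.3, 0, 0, 0, 0, 0, 0],
])

```text
t: 23.32
position: [0.5959, 0.1687, 0.075]
tool_rot: [0.004, 0.664, 0.748, -0.0]
ft_force: [2.1, -3.9, 1.4]
grip_width: 0.0115
```

```bash
python3 chk.py
```

```text
t 23.32 p [595.9 168.7  75. ] yaw 96.85 tilt 0.48 F [ 2.1 -3.9  1.4] T [-0.7 -0.3 -0. ] w 0.0115
handle along bend -18.6 left 0.7; axle along bend 139.4 left 0.2; nose along bend 173.4 left 0.2; heading err -0.15
380 [252 251 245 213 150 118 109  92  61  40  35  36  35  36  39]
420 [249 249 242 208 146 115 106  89  59  40  36  36  37  37  38]
450 [248 247 241 207 146 114 105  90  60  40  37  37  37  36  36]
480 [168 166 160 155 159 144 128 112  75  37  23  20  20  21  20]
505 [163 163 157 151 158 156 133  96  57  30  21  19  20  21  20]
```

step_arm([
  [0.4, -0.1, 0, 0, 0, 0, 0],
  [0.5, -0.1, 0, 0, 0, 0, 0],
  [0.5, -0.1, 0, 0, 0, 0, 0],
  [0.5, -0.1, 0, 0, 0, 0, 0],
  [0.5, -0.1, 0, 0, 0, 0, 0],
])

```text
t: 24.0
position: [0.5961, 0.1686, 0.0751]
tool_rot: [0.006, 0.664, 0.748, -0.001]
ft_force: [1.4, -6.0, 1.9]
grip_width: 0.0113
```

```bash
python3 chk.py | head -2
```

```text
t 24.00 p [596.1 168.6  75.1] yaw 96.84 tilt 0.69 F [ 1.4 -6.   1.9] T [-0.9 -0.3 -0. ] w 0.0113
handle along bend -18.7 left 0.5; axle along bend 139.3 left 0.0; nose along bend 173.3 left -0.1; heading err -0.16
```

step_arm([
  [0.55, -0.1, 0, 0, 0, 0, 0],
  [0.55, -0.1, 0, 0, 0, 0, 0],
  [0.55, -0.1, 0, 0, 0, 0, 0],
  [0.55, -0.1, 0, 0, 0, 0, 0],
  [0.55, -0.1, 0, 0, 0, 0, 0],
])

```text
t: 24.68
position: [0.5962, 0.1685, 0.0751]
tool_rot: [0.008, 0.664, 0.748, -0.002]
ft_force: [2.4, -4.5, 0.7]
grip_width: 0.0116
```

step_arm([
  [0.55, -0.1, 0, 0, 0, 0, 0],
  [0.55, -0.1, 0, 0, 0, 0, 0],
  [0.55, -0.1, 0, 0, 0, 0, 0],
  [0.55, -0.1, 0, 0, 0, 0, 0],
  [0.55, -0.1, 0, 0, 0, 0, 0],
])

```text
t: 25.3
position: [0.5962, 0.1683, 0.0751]
tool_rot: [0.01, 0.664, 0.748, -0.004]
ft_force: [1.9, -5.1, 1.5]
grip_width: 0.0117
```

```bash
python3 chk.py
```

```text
t 25.30 p [596.2 168.3  75.1] yaw 96.81 tilt 1.18 F [ 1.9 -5.1  1.5] T [-0.9 -0.4 -0.1] w 0.0117
handle along bend -19.0 left 0.3; axle along bend 139.0 left -0.2; nose along bend 173.0 left -0.3; heading err -0.19
380 [252 251 241 187 127 112  98  71  47  37  35  36  37  37  41]
420 [250 249 239 197 149 121  97  70  48  38  36  37  36  36  38]
450 [248 244 225 164 116 106  94  70  47  39  36  37  38  38  38]
480 [168 163 144 117 103 100  90  65  37  22  20  21  21  21  23]
505 [163 159 153 155 157 142 105  64  35  22  20  20  21  20  21]
```

```bash
python3 -c "
from h import *
to(.5956,.1685,.075,97)"
```

```text
t 25.35 p [596.3 168.3  75.1] yaw 96.82 tilt 1.18 F [ 1.4 -6.1  0.9] T [-0.84 -0.35  0.02] w 0.0116
shift [ 0.3 -0.6  0.1] turn [ 0.43  1.1  -0.18]
```

step_arm([
  [0.65, -0.1, 0, 0, 0.1, 0, 0],
  [0.7, -0.1, 0, 0, 0.1, 0, 0],
  [0.7, -0.1, 0, 0, 0.1, 0, 0],
  [0.7, -0.1, 0, 0, 0.1, 0, 0],
  [0.7, -0.1, 0, 0, 0.1, 0, 0],
])

```text
t: 25.98
position: [0.5963, 0.1684, 0.0751]
tool_rot: [0.008, 0.664, 0.748, -0.002]
ft_force: [1.0, -5.4, 1.8]
grip_width: 0.0116
```

```bash
python3 chk.py | head -2
```

```text
t 25.98 p [596.3 168.4  75.1] yaw 96.82 tilt 0.99 F [ 1.  -5.4  1.8] T [-0.9 -0.3  0.1] w 0.0116
handle along bend -18.9 left 0.3; axle along bend 139.1 left -0.2; nose along bend 173.1 left -0.4; heading err -0.18
```

step_arm([
  [0.9, -0.1, 0, 0, 0.1, 0, 0],
  [0.95, -0.1, 0, 0, 0.1, 0, 0],
  [0.95, -0.1, 0, 0, 0.1, 0, 0],
  [0.95, -0.1, 0, 0, 0.1, 0, 0],
  [0.95, -0.1, 0, 0, 0.1, 0, 0],
])

```text
t: 26.65
position: [0.5964, 0.1686, 0.0751]
tool_rot: [0.008, 0.664, 0.748, -0.001]
ft_force: [1.5, -6.5, 1.0]
grip_width: 0.0113
```

```bash
python3 chk.py | head -2
```

```text
t 26.65 p [596.4 168.6  75.1] yaw 96.81 tilt 0.90 F [ 1.5 -6.5  1. ] T [-1.  -0.3  0. ] w 0.0113
handle along bend -18.7 left 0.2; axle along bend 139.3 left -0.4; nose along bend 173.3 left -0.5; heading err -0.19
```

step_arm([
  [0.95, -0.2, 0, 0, 0.1, 0, 0],
  [0.95, -0.2, 0, 0, 0.1, 0, 0],
  [0.95, -0.2, 0, 0, 0.1, 0, 0],
  [0.95, -0.2, 0, 0, 0.1, 0, 0],
  [0.95, -0.2, 0, 0, 0.1, 0, 0],
])

```text
t: 27.32
position: [0.5963, 0.1687, 0.0751]
tool_rot: [0.007, 0.664, 0.748, 0.0]
ft_force: [1.8, -6.8, 1.0]
grip_width: 0.0117
```

step_arm([
  [0.95, -0.2, 0, 0, 0.1, 0, 0],
  [0.95, -0.2, 0, 0, 0.1, 0, 0],
  [0.95, -0.2, 0, 0, 0.1, 0, 0],
  [0.95, -0.2, 0, 0, 0.1, 0, 0],
  [0.95, -0.2, 0, 0, 0.1, 0, 0],
])

```text
t: 27.95
position: [0.5964, 0.1687, 0.0751]
tool_rot: [0.007, 0.664, 0.748, 0.001]
ft_force: [2.4, -6.1, 1.0]
grip_width: 0.0113
```

```bash
python3 chk.py
```

```text
t 27.95 p [596.4 168.7  75.1] yaw 96.78 tilt 0.82 F [ 2.4 -6.1  1. ] T [-1.1 -0.4 -0. ] w 0.0113
handle along bend -18.6 left 0.1; axle along bend 139.4 left -0.5; nose along bend 173.4 left -0.6; heading err -0.22
380 [251 247 221 158 121 110  91  60  39  36  35  35  35  33  34]
420 [249 239 193 133 113 106  89  61  41  36  36  37  36  36  40]
450 [247 238 193 133 111 106  90  61  40  37  37  37  37  36  41]
480 [166 160 148 137 118  99  77  46  25  19  21  20  20  21  26]
505 [164 161 158 161 150 117  80  47  26  20  20  19  21  21  25]
```

step_arm([
  [0.3, 0, 0, 0, 0, 0, 0],
  [0, 0, 0, 0, 0, 0, 0.2],
  [0, 0, 0, 0, 0, 0, 0.4],
  [0, 0, 0, 0, 0, 0, 0.4],
  [0, 0, 0, 0, 0, 0, 0.4],
])

```text
t: 28.62
position: [0.5944, 0.1716, 0.074]
tool_rot: [0.005, 0.664, 0.748, 0.001]
ft_force: [-0.0, -1.1, -1.3]
grip_width: 0.0367
```

```bash
python3 chk.py
```

```text
t 28.62 p [594.4 171.6  74. ] yaw 96.80 tilt 0.54 F [-0.  -1.1 -1.3] T [ 0.1 -0.1  0. ] w 0.0367
handle along bend -15.5 left 1.8; axle along bend 142.5 left 1.2; nose along bend 176.5 left 1.1; heading err -0.20
380 [239 249 251 250 243 207 144 108  90  67  45  36  36  37  36]
420 [233 245 248 247 235 178 120 106  93  69  45  36  34  35  34]
450 [234 245 247 246 233 176 118 102  88  61  40  36  34  34  32]
480 [167 164 165 170 202 232 229 193 148  93  41  22  21  20  20]
505 [137 154 160 162 164 169 161 134  97  60  34  22  20  19  19]
```

step_arm([
  [-2, 0, -5, 0, 0, 0, 0.45],
  [0, 0, -20, 0, 0, 0, 0.45],
  [0, 0, -30, 0, 0, 0, 0.45],
  [0, 0, -35, 0, 0, 0, 0.45],
  [0, 0, -35, 0, 0, 0, 0.45],
])

```text
t: 29.3
position: [0.5915, 0.1694, 0.2001]
tool_rot: [0.002, 0.664, 0.748, -0.001]
ft_force: [0.4, 0.1, 0.3]
grip_width: 0.0419
```

step_arm([
  [-30, 0, -20, 0, 0, 0, 0.45],
  [-40, 0, 0, 0, 0, 0, 0.45],
  [-40, 0, 0, 0, 0, 0, 0.45],
  [-30, 0, 0, 0, 0, 0, 0.45],
  [0, 0, 0, 0, 0, 0, 0.45],
])

```text
t: 29.92
position: [0.6109, 0.0269, 0.2286]
tool_rot: [0.006, 0.663, 0.748, 0.003]
ft_force: [0.6, 0.1, 0.4]
grip_width: 0.0417
```

```bash
python3 - <<'E'
from h import *
tool()
a=get_image("scene"); b=get_image("side")
cv2.imwrite("pics/scene12.png",a); cv2.imwrite("pics/side12.png",b)
cv2.imwrite("pics/m12.png",np.hstack([cv2.resize(a[110:250,260:420],None,fx=2.5,fy=2.5,interpolation=cv2.INTER_CUBIC),cv2.resize(b[80:220,190:350],None,fx=2.5,fy=2.5,interpolation=cv2.INTER_CUBIC)]))
E
```

```text
t 29.93 p [610.9  26.9 228.6] yaw 96.88 tilt 0.78 F [0.6 0.1 0.4] T [ 0.11 -0.05 -0.01] w 0.0417
```

```bash
python3 - <<'E'
from h import *
np.set_printoptions(precision=1,suppress=True,linewidth=160)
tool(); c=camera_params("wrist"); i=get_image("wrist"); cv2.imwrite("pics/wrist13.png",i); g=cv2.cvtColor(i,6)
h=np.array([*(C0+(-.0187)*U+.0005*N),.115]); N3=np.r_[N,0]
q=proj(c,[h+N3*.035,h+N3*.02,h,h-N3*.02]); print(q)
for a in q: 
    u,v=int(round(a[0])),int(round(a[1]))
    if 20<u<490 and 0<v<384:
        w=g[v,u-18:u+19]; print(v,u-18,w)
E
```

```text
t 30.02 p [610.6  29.2 228.6] yaw 97.01 tilt 0.75 F [ 0.1  1.  -0.2] T [ 0.1 -0.1 -0. ] w 0.0418
[[390.2 144.1]
 [388.4 159. ]
 [386.  178.4]
 [383.6 197.1]]
144 372 [ 91  91  91  92  91  91  91  91  91  90  91  90  89  87  81  77  83  93 102 109 116 124 129 129 124 119 113 104  93  90  90  90  90  89  84  72  53]
159 370 [ 92  91  92  91  91  90  89  89  88  89  89  90  90  88  82  77  83  92 102 109 115 122 127 128 124 119 113 104  93  90  90  90  90  89  89  89  89]
178 368 [ 90  90  90  90  89  89  90  89  89  90  90  90  89  85  79  77  86  96 104 112 118 125 127 125 121 116 109  98  92  90  89  90  90  90  89  89  88]
197 366 [156 156 153 139 111  92  89  89  88  89  89  88  86  82  77  81  90 100 108 115 120 124 124 122 119 118 119 125 132 142 150 153 154 153 151 137 107]
```

```bash
python3 - <<'E'
from h import *
np.set_printoptions(precision=2,suppress=True)
sc=camera_params("scene")
def cent(n,lo,hi,x0,y0,x1,y1):
    m=cv2.inRange(cv2.cvtColor(cv2.imread(f"pics/{n}.png"),40)[y0:y1,x0:x1],lo,hi); k=cv2.connectedComponentsWithStats(m); j=1+np.argmax(k[2][1:,4]); return k[3][j]+[x0,y0],k[2][j,4]
Yl,Yh=(20,120,90),(32,255,255); Rl,Rh=(0,150,60),(6,255,255)
for nm,l,h,z in(("yellow",Yl,Yh,.12),("red",Rl,Rh,.12)):
    a=cent("scene9",l,h,255,160,330,220); b=cent("scene12",l,h,310,100,400,190); d=bf(onplane(sc,[b[0]],z))-bf(onplane(sc,[a[0]],z)); print(nm,a,b,"moved",d)
A,B=[cv2.cvtColor(cv2.imread(f"pics/scene{i}.png"),6).astype(float) for i in(0,12)]
for nm,(x0,y0,x1,y1) in {"meter":(230,262,318,328),"pot":(322,232,368,280),"tape":(196,154,232,186),"driver":(98,305,206,348)}.items():
    s,r=cv2.phaseCorrelate(A[y0:y1,x0:x1],B[y0:y1,x0:x1],cv2.createHanningWindow((x1-x0,y1-y0),cv2.CV_64F)); print(nm,s,r)
E
```

```text
yellow (array([302.53, 178.99]), np.int32(76)) (array([368.54, 142.58]), np.int32(98)) moved [[221.64  -5.31]]
red (array([305.37, 190.91]), np.int32(171)) (array([372.9 , 151.54]), np.int32(181)) moved [[225.03  -2.66]]
meter (-0.03450564018937996, -0.0041908905929943785) 0.9889405423205988
pot (0.09401256676529357, 0.017116471805987743) 1.0152712482728095
tape (0.0244289811855829, 0.06132254661460301) 0.9814103925100888
driver (0.008502789966023272, 0.5236200728509921) 0.9638420730272993
```

```bash
python3 - <<'E'
from h import *
np.set_printoptions(precision=2,suppress=True,linewidth=150)
sd=camera_params("side")
st={"5":(.6251,-.2354,92.35),"7":(.6215,-.1554,92.27),"8":(.6308,-.1075,97.36),"9":(.6242,-.0584,97.22),"12":(.5964,.1687,96.8)}
for k,(x,y,w) in st.items():
    a=np.radians(w);u=np.array([np.cos(a),np.sin(a)]);l=np.array([-u[1],u[0]]);H=np.array([x,y])+.0058*l
    g=cv2.cvtColor(cv2.imread(f"pics/side{k}.png"),6); r=H-.016*u   # rear bumper face, 104 mm behind origin
    out=[]
    for z,rng in((.038,(-.02,.02)),):
        q=proj(sd,[[*(r+s*l),z] for s in rng]); P,E,m=edge(g,q[0],q[1],1,7,1,n=14); Wp=onplane(sd,E,z)[:,:2]; out.append(((Wp-r)@u*1e3).round(2)); out.append(m); out.append(P[:,1]-np.linspace(q[0][1],q[1][1],14))
    print(k,*out)
E
```

```text
5 [0.63 0.51] 0.03639368900005863 [-0.5  -0.25 -0.25  0.   -0.25 -0.25 -0.25 -0.25 -0.25 -0.25  0.   -0.25 -0.25 -0.25]
7 [0.65 0.78] 0.01812481750025008 [-0.25 -0.25 -0.25 -0.5  -0.25 -0.25 -0.25 -0.25 -0.25 -0.25 -0.25 -0.25 -0.25 -0.25]
8 [1.47 1.44] 0.04220863211379918 [-0.25 -0.75 -0.5  -0.5  -0.5  -0.5  -0.5  -0.5  -0.5  -0.5  -0.5  -0.5  -0.25 -0.5 ]
9 [2.21 2.42] 0.0734381542700443 [-0.5  -0.75 -0.5  -0.75 -0.75 -0.75 -0.75 -0.5  -0.75 -0.75 -0.75 -0.75 -0.75 -0.5 ]
12 [0.98 0.4 ] 0.12623184155278522 [-0.25  0.    0.   -0.25  0.   -0.25 -0.25 -0.25  0.    0.    0.   -0.25 -0.25  0.  ]
```

```bash
python3 -c "
from h import *
to(.5955,.1695,.180,96.9)"
```

```text
t 30.07 p [610.5  29.8 228.5] yaw 97.07 tilt 0.74 F [-0.6 -1.5  0.5] T [ 0.13 -0.04  0.01] w 0.0417
shift [140.7   1.7  47.9] turn [0.69 0.27 0.17]
```

step_arm([
  [40, 0.5, 0, 0.7, 0.3, 0.2, 0.45],
  [40, 0.5, 0, 0, 0, 0, 0.45],
  [40, 0.5, 0, 0, 0, 0, 0.45],
  [20, 0, 24, 0, 0, 0, 0.45],
  [0, 0, 24, 0, 0, 0, 0.45],
])

```text
t: 30.7
position: [0.5939, 0.1807, 0.1819]
tool_rot: [0.0, 0.661, 0.75, 0.003]
ft_force: [0.4, -0.6, -0.3]
grip_width: 0.0417
```

```bash
python3 -c "
from h import *
to(.5955,.1705,.075,96.9)"
```

```text
t 30.70 p [593.9 180.7 181.9] yaw 97.27 tilt 0.31 F [ 0.4 -0.6 -0.3] T [ 0.08 -0.08 -0.  ] w 0.0417
shift [-10.6  -0.2 106.9] turn [ 0.26 -0.17  0.37]
```

step_arm([
  [-8, 0, 0, 0, 0, 0.2, 0.45],
  [-3, 0, 0, 0, 0, 0.2, 0.45],
  [0, 0, 0, 0, 0, 0, 0.45],
  [0, 0, 10, 0, 0, 0, 0.45],
  [0, 0, 10, 0, 0, 0, 0.45],
])

```text
t: 31.32
position: [0.5955, 0.171, 0.1631]
tool_rot: [0.001, 0.663, 0.749, 0.004]
ft_force: [0.3, 0.5, -0.7]
grip_width: 0.0416
```

```bash
python3 -c "
from h import *
to(.5955,.1705,.075,96.9)"
```

```text
t 31.32 p [595.5 171.  163.1] yaw 96.97 tilt 0.43 F [ 0.3  0.5 -0.7] T [ 0.09 -0.08 -0.01] w 0.0416
shift [-0.7 -0.7 88.1] turn [ 0.39 -0.18  0.06]
```

step_arm([
  [0, 0, 25, 0.4, -0.2, 0, 0.45],
  [0, 0, 25, 0, 0, 0, 0.45],
  [0, 0, 20, 0, 0, 0, 0.45],
  [0, 0, 10, 0, 0, 0, 0.45],
  [0, 0, 5, 0, 0, 0, 0.45],
])

```text
t: 31.95
position: [0.5951, 0.1702, 0.0732]
tool_rot: [-0.0, 0.663, 0.748, -0.001]
ft_force: [0.8, 0.0, -0.6]
grip_width: 0.0417
```

```bash
python3 -c "
from h import *
to(.5955,.1705,.075,96.9)"
```

```text
t 31.95 p [595.1 170.2  73.2] yaw 96.88 tilt 0.10 F [ 0.8  0.  -0.6] T [ 0.12 -0.05  0.02] w 0.0417
shift [ 0.2  0.4 -1.8] turn [-0.1   0.02 -0.02]
```

step_arm([
  [3, 0, -1, 0, 0, 0, 0.45],
  [3, 0, -0.5, 0, 0, 0, 0.45],
  [2, 0, 0, 0, 0, 0, 0.45],
  [1, 0, 0, 0, 0, 0, 0.45],
  [0.5, 0, 0, 0, 0, 0, 0.45],
])

```text
t: 32.58
position: [0.5955, 0.1807, 0.077]
tool_rot: [0.001, 0.663, 0.748, 0.001]
ft_force: [0.2, 0.4, 0.0]
grip_width: 0.0419
```

step_arm([
  [0.5, 0, 0, 0, 0, 0, 0.45],
  [0.5, 0, 0, 0, 0, 0, 0.45],
  [0.5, 0, 0, 0, 0, 0, 0.45],
  [0.5, 0, 0, 0, 0, 0, 0.45],
  [0.5, 0, 0, 0, 0, 0, 0.45],
])

```text
t: 33.2
position: [0.5952, 0.1832, 0.0771]
tool_rot: [0.001, 0.663, 0.748, 0.001]
ft_force: [1.0, -0.5, 0.9]
grip_width: 0.0426
```

step_arm([
  [0.4, 0, 0, 0, 0, 0, 0.45],
  [0.4, 0, 0, 0, 0, 0, 0.45],
  [0.4, 0, 0, 0, 0, 0, 0.45],
  [0.4, 0, 0, 0, 0, 0, 0.45],
  [0.4, 0, 0, 0, 0, 0, 0.45],
])

```text
t: 33.83
position: [0.5951, 0.1839, 0.077]
tool_rot: [0.002, 0.663, 0.748, 0.0]
ft_force: [-0.4, -2.2, -0.5]
grip_width: 0.0421
```

step_arm([
  [0.6, 0, 0, 0, 0.05, 0, 0.45],
  [0.7, 0, 0, 0, 0.05, 0, 0.45],
  [0.8, 0, 0, 0, 0.1, 0, 0.45],
  [0.8, 0, 0, 0, 0.1, 0, 0.45],
  [0.8, 0, 0, 0, 0.1, 0, 0.45],
])

```text
t: 34.45
position: [0.5951, 0.1841, 0.0771]
tool_rot: [0.001, 0.664, 0.748, 0.0]
ft_force: [0.6, -5.1, 0.7]
grip_width: 0.0417
```

```bash
python3 -c "
from h import *
to(.5955,.184,.077,96.9)"
```

```text
t 34.45 p [595.1 184.1  77.1] yaw 96.86 tilt 0.09 F [ 0.6 -5.1  0.7] T [-0.86 -0.11 -0.  ] w 0.0417
shift [-0.2  0.4  0.1] turn [ 0.09  0.02 -0.04]
```

step_arm([
  [1.0, 0, 0, 0, 0.12, 0, 0.45],
  [1.0, 0, 0, 0, 0.12, 0, 0.45],
  [1.0, 0, 0, 0, 0.12, 0, 0.45],
  [1.0, 0, 0, 0, 0.12, 0, 0.45],
  [1.0, 0, 0, 0, 0.12, 0, 0.45],
])

```text
t: 35.08
position: [0.5951, 0.1843, 0.0772]
tool_rot: [-0.001, 0.664, 0.748, 0.001]
ft_force: [0.5, -6.5, 0.7]
grip_width: 0.0418
```

step_arm([
  [1.05, 0, 0, 0, 0.12, 0, 0.45],
  [1.05, 0, 0, 0, 0.12, 0, 0.45],
  [1.05, 0, 0, 0, 0.12, 0, 0.45],
  [1.05, 0, 0, 0, 0.12, 0, 0.45],
  [1.05, 0, 0, 0, 0.12, 0, 0.45],
])

```text
t: 35.7
position: [0.595, 0.1844, 0.0772]
tool_rot: [-0.003, 0.664, 0.748, 0.002]
ft_force: [0.9, -6.3, 0.6]
grip_width: 0.0419
```

step_arm([
  [1.05, 0, 0, 0, 0.12, 0, 0.45],
  [1.05, 0, 0, 0, 0.12, 0, 0.45],
  [1.05, 0, 0, 0, 0.12, 0, 0.45],
  [1.05, 0, 0, 0, 0.12, 0, 0.45],
  [1.05, 0, 0, 0, 0.12, 0, 0.45],
])

```text
t: 36.33
position: [0.595, 0.1845, 0.0773]
tool_rot: [-0.004, 0.664, 0.747, 0.003]
ft_force: [0.3, -5.3, -0.1]
grip_width: 0.0421
```

```bash
python3 -c "
from h import *
to(.5955,.184,.077,96.9)"
```

```text
t 36.33 p [595.  184.5  77.3] yaw 96.74 tilt 0.59 F [ 0.3 -5.3 -0.1] T [-0.98 -0.15 -0.03] w 0.0421
shift [-0.6  0.4  0.3] turn [-0.04 -0.59 -0.16]
```

step_arm([
  [0.8, 0, 0, 0, 0, 0, 0.45],
  [0.5, 0, 0, 0, 0, 0, 0.45],
  [0.3, 0, 0, 0, 0, 0, 0.45],
  [0.1, 0, 0, 0, 0, 0, 0.45],
  [0, 0, 0, 0, 0, 0, 0.45],
])

```text
t: 36.95
position: [0.5951, 0.1844, 0.0772]
tool_rot: [-0.003, 0.665, 0.747, 0.002]
ft_force: [-0.3, -5.1, 0.4]
grip_width: 0.0416
```

step_arm([
  [-0.2, 0, 0, 0, 0, 0, 0.45],
  [-0.3, 0, 0, 0, 0, 0, 0.45],
  [-0.5, 0, 0, 0, 0, 0, 0.45],
  [-1, 0, 0, 0, 0, 0, 0.45],
  [-3, 0, 0, 0, 0, 0, 0.45],
])

```text
t: 37.58
position: [0.5953, 0.1819, 0.0772]
tool_rot: [-0.005, 0.664, 0.747, 0.004]
ft_force: [0.4, -0.2, 0.2]
grip_width: 0.0418
```

step_arm([
  [-4, 0, 0, 0, 0, 0, 0.45],
  [-4, 0, 0, 0, 0, 0, 0.45],
  [0, 0, 0, 0, 0, 0, 0.45],
  [0, 0, 0, 0, 0, 0, 0.45],
  [0, 0, -3, 0, 0, 0, 0.45],
])

```text
t: 38.2
position: [0.5961, 0.1736, 0.08]
tool_rot: [-0.005, 0.664, 0.747, 0.004]
ft_force: [-0.3, 0.5, -0.4]
grip_width: 0.0416
```

```bash
python3 -c "
from h import *
to(.5955,.1705,.18,96.9)"
```

```text
t 38.20 p [596.1 173.6  80. ] yaw 96.72 tilt 0.73 F [-0.3  0.5 -0.4] T [ 0.14 -0.11 -0.07] w 0.0416
shift [  -1.8   -1.1 -100. ] turn [-0.07 -0.72 -0.18]
```

step_arm([
  [-3, 0, -8, 0, 0, 0, 0.45],
  [0, 0, -20, 0, 0, 0, 0.45],
  [0, 0, -30, 0, 0, 0, 0.45],
  [0, 0, -35, 0, 0, 0, 0.45],
  [0, 0, -35, 0, 0, 0, 0.45],
])

```text
t: 38.83
position: [0.5952, 0.1683, 0.2109]
tool_rot: [-0.007, 0.664, 0.747, 0.002]
ft_force: [-0.3, 0.1, -0.4]
grip_width: 0.042
```

step_arm([
  [-30, 0, -10, 0, 0, 0, 0.45],
  [-40, 0, 0, 0, 0, 0, 0.45],
  [-40, 0, 0, 0, 0, 0, 0.45],
  [-30, 0, 0, 0, 0, 0, 0.45],
  [0, 0, 0, 0, 0, 0, 0.45],
])

```text
t: 39.45
position: [0.6149, 0.0256, 0.2282]
tool_rot: [-0.002, 0.663, 0.748, 0.006]
ft_force: [-0.4, 0.3, 0.0]
grip_width: 0.0418
```

```bash
python3 - <<'E'
from h import *
np.set_printoptions(precision=2,suppress=True,linewidth=150)
tool()
for n in("scene","side"): cv2.imwrite(f"pics/{n}14.png",get_image(n))
sd=camera_params("side"); x,y,w=.5964,.1687,96.8
a=np.radians(w);u=np.array([np.cos(a),np.sin(a)]);l=np.array([-u[1],u[0]]);r_=np.array([x,y])+.0058*l-.016*u
for k in(12,14):
    g=cv2.cvtColor(cv2.imread(f"pics/side{k}.png"),6); q=proj(sd,[[*(r_+s*l),.038] for s in(-.02,.02)]); P,E,m=edge(g,q[0],q[1],1,7,1,n=14); print(k,((onplane(sd,E,.038)[:,:2]-r_)@u*1e3),m)
A,B=[cv2.cvtColor(cv2.imread(f"pics/scene{i}.png"),6).astype(float) for i in(12,14)]
f=lambda x0,y0,x1,y1,A=A,B=B:cv2.phaseCorrelate(A[y0:y1,x0:x1],B[y0:y1,x0:x1],cv2.createHanningWindow((x1-x0,y1-y0),cv2.CV_64F))
print("caddy tools 12->14",f(350,125,395,180))
A0=cv2.cvtColor(cv2.imread("pics/scene0.png"),6).astype(float)
for nm,b in {"meter":(230,262,318,328),"pot":(322,232,368,280),"tape":(196,154,232,186),"driver handle":(98,318,160,348),"driver shaft":(155,306,206,330)}.items(): print(nm,f(*b,A=A0))
E
```

```text
t 39.45 p [614.9  25.6 228.2] yaw 96.87 tilt 0.72 F [-0.4  0.3  0. ] T [ 0.11 -0.07 -0.05] w 0.0418
12 [0.98 0.4 ] 0.12623184155278522
14 [1.05 1.09] 0.025862926759620833
caddy tools 12->14 ((0.56623901661861, 0.10636905574178357), 0.9658720144721934)
meter ((-0.062225243775124284, 0.08710085071701457), 0.9882917481888084)
pot ((0.08624675263782677, 0.04392336067115821), 1.0183124804709618)
tape ((-0.0142474045152845, 0.10304758761276389), 0.9696365526075051)
driver handle ((0.07854293675895008, 0.003520475656660693), 0.95894113199713)
driver shaft ((0.1249589769778261, -0.1023919349411635), 1.0215297132878416)
```

```bash
python3 -c "
from h import *
tool(); print(r.job_done())"
```

```text
t 39.55 p [614.7  27.9 228.2] yaw 97.00 tilt 0.77 F [ 0.6  0.3 -0.5] T [ 0.05 -0.07 -0.02] w 0.0417
the job is handed in; nothing more can be done
None
```

The caddy is parked nose first in the bay, against the end stop as far as I could measure, and the job was handed in at t = 39.6 s with the arm clear of everything.

- **Approach:** I gripped the caddy by its handle and rolled it forward. I curved it into line with the bay, with the last straight stretch starting about 75 mm before the mouth. Both castors were seen trailing behind it before the mouth, though I judged that by eye.
- **Entry and stop:** Between the rails the wrist force stayed around 1–2.5 N, and I saw no contact. I felt the stop at the nose and pressed about 4–7 N for some 5 s, then let go.
- **Second push:** The side view after letting go left it unclear whether the caddy had rolled back or turned slightly. I went back and pressed again at about 5–6.5 N for over 2 s, then eased off slowly. The force figures are readings at the end of each move, so brief peaks in between were not recorded.

**Last checks**
- **Squareness and position:** The rear edge measured square (1.05 and 1.09 mm on its two sides) and about where the handle stood when the nose was pressed home. Against the first release, the caddy sat slightly further in.
- **Other things on the bench:** The multimeter, pot, tape and screwdriver all shifted by 0.15 px or less in the scene camera, so they were not moved.

**What failed or disagreed**
- The first grasp closed above the bar, because the fingertips stood about 20 mm higher than the reported tool position. I mended that by gripping lower.
- The scene, side and wrist cameras disagreed by 1–3 mm on the bay's centreline, so I steered by the rail gap in the wrist view.
- An earlier check with the tools in the tray put the caddy's travel at 222–225 mm, where about 229 mm was expected. I put that down to camera error.
- The final picture could not be viewed because the viewing limit was reached, so the end check is by numbers only.

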